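# Stack the inspected ingots and pin the tray gate

## Robot

A 6-joint arm with a two-finger parallel gripper is mounted at the origin on the work surface. World frame = base frame: x ahead of the robot, y to its left, z up, the work surface at z = 0. Lengths are in mm, angles in rad, forces in N, time in s.
With the tool pointing down it reaches from about 275 to 1000 mm from the base axis. Payload 8.4 kg.
Tool frame: the origin (TCP) lies on the centre line of the jaws, within the pads' length; the fingertips stand 22 mm ahead of it and the grasp point (between the pads) lies 3 mm ahead of it; z points along the fingers, y is the direction in which the jaws open and shut (so a half turn about z gives the same grasp; the last joint's range is limited). The gripper opens to 85 mm and grips with 20 to 120 N. Pads are 22 mm wide; open, the fingers measure 114 mm over their backs; the gripper's body (76 mm by 85 mm) begins 54 mm behind the grasp point. The pads swing forward as they close: fully open they stand 13 mm farther back than shut.
Start: joints at [-1.205, 0.353, 1.633, -0, 1.155, -0.002], TCP at [224.726, -583.204, 253.281] pointing down, gripper open.
Joint ranges: [-2.63, 2.63], [-0.92, 2.1], [0.06, 2.66], [-1.3, 4.44], [0, 2.69], [-3.02, 3.02]. Speed limits (rad/s): [2.22, 2.22, 2.79, 3.14, 3.14, 3.14].

## Interface

Orientations are given as [roll, pitch, yaw] about the fixed x, y, z axes, in that order (R = Rz(yaw) Ry(pitch) Rx(roll)).
In Python, from rig import r gives the robot as it stands.
- The arm moves only by the tool carry_out, never from a script. Its argument "rows" is text: rows parted by semicolons, each of 5 numbers parted by spaces: the opening, from 0 (shut) to 1 (fully open), then the shift along the tool's x, y, z in units of 30 mm (1.0 is 30 mm), then the turn about the tool's z in units of 8 degrees (1.0 is 8 degrees). A call has 1 to 12 rows; each row shifts and turns the commanded pose from where the row before left it, along the tool's axes as they then stand; what a row does not reach is not made up. A row lasts 1/8 s, in which the tool goes at most 62.5 mm and 10.7 degrees, less where a joint would pass 70% of its speed; a pose out of reach is approached as far as the arm can. A call is refused whole if a number of a shift passes 1 or a number of a turn 1, either way. A call with a gripper value outside its range is refused whole. The fingers move at their own pace and stop on an object; "newtons" is the grip in N (left out, the last holds). Time passes only in rows, so rows that do not move let the fingers close. It gives the time, the measured TCP pose, the force and the opening at its end, in the units of the state.
- r.sense(): the state, without advancing time (a new reading comes with each control period).
- r.grab_frame(name): name is "scene" or "top"; returns the picture (480x640x3 uint8, blue, green, red); there is no depth.
- r.get_calibration(name): a dict with "intrinsics" (3x3 intrinsics, pixels), "k1" (the pictures are not rectified: a ray, as slopes to the right and down, at radius r is drawn at 1 + k1 r^2 times it, then the intrinsics apply), "position" and "rotation" of the camera in the world. Camera axes: x right, y up, looking along -z (the intrinsics and any distortion apply to the point x, -y, -z); pixel columns grow to the right and rows downward; lengths in mm; the calibration is good to about 2 mm. A picture is of the moment at which its call begins. get_calibration takes no time and is no camera call.
- r.sign_off(): hands the job in, once; it reports no verdict.
The state is a dict: "clock": time; "qpos": joint angles; "qvel": joint speeds; "joint_efforts": joint torques, N m; "eef_pos": TCP position; "tcp_rot": TCP orientation; "contact_force": force on the tool from outside, world axes, zero at the start; "wrist_torque": the same for the moment, N m; "opening": opening from 0.0 (shut) to 1.0 (fully open).
Only numpy, scipy, OpenCV 4.12 (cv2) and the standard library are available. Lean on these libraries where they do the work, as an engineer would, in place of code of your own. Each camera call takes 0.05 s, during which the arm holds its last target.

## Task

Stack all the cast ingots on the square pad in the middle of the tray, flat and two to a layer: in each pair one ingot lies broad face down and one narrow face down, side by side so that their sloping sides nest; the bottom pair lies parallel to the gate, each next layer crosswise to the one below, and an odd ingot left over lies alone on top (one way up or the other, but crosswise too). Then swing the gate shut until its hole lines up with the one in the lug, and push the locking pin through both, fully home. Leave the jar, screwdriver and cup alone.

Things in the scene. Friction and masses are not known exactly. Their poses are not given: they have to be found in the camera images.
- ingot_a1: Ingot lying broad face down (it narrows upwards). Plain grey cast aluminium bar with a trapezoid cross-section: 68 mm long with upright sawn ends, 26 mm high, one face 40 mm broad, the opposite face 30 mm, the two long sides sloping between them; about 0.17 kg. Origin: centre of the face it rests on; x along its length, y across, z up. May be absent.
- ingot_a2: Ingot lying broad face down (it narrows upwards). Plain grey cast aluminium bar with a trapezoid cross-section: 68 mm long with upright sawn ends, 26 mm high, one face 40 mm broad, the opposite face 30 mm, the two long sides sloping between them; about 0.17 kg. Origin: centre of the face it rests on; x along its length, y across, z up. May be absent.
- ingot_a3: Ingot lying broad face down (it narrows upwards). Plain grey cast aluminium bar with a trapezoid cross-section: 68 mm long with upright sawn ends, 26 mm high, one face 40 mm broad, the opposite face 30 mm, the two long sides sloping between them; about 0.17 kg. Origin: centre of the face it rests on; x along its length, y across, z up. May be absent.
- ingot_b1: Ingot lying narrow face down (it widens upwards). Plain grey cast aluminium bar with a trapezoid cross-section: 68 mm long with upright sawn ends, 26 mm high, one face 40 mm broad, the opposite face 30 mm, the two long sides sloping between them; about 0.17 kg. Origin: centre of the face it rests on; x along its length, y across, z up. May be absent.
- ingot_b2: Ingot lying narrow face down (it widens upwards). Plain grey cast aluminium bar with a trapezoid cross-section: 68 mm long with upright sawn ends, 26 mm high, one face 40 mm broad, the opposite face 30 mm, the two long sides sloping between them; about 0.17 kg. Origin: centre of the face it rests on; x along its length, y across, z up. May be absent.
- ingot_b3: Ingot lying narrow face down (it widens upwards). Plain grey cast aluminium bar with a trapezoid cross-section: 68 mm long with upright sawn ends, 26 mm high, one face 40 mm broad, the opposite face 30 mm, the two long sides sloping between them; about 0.17 kg. Origin: centre of the face it rests on; x along its length, y across, z up. May be absent.
- tray_pad (a point): Centre of the 80 x 80 mm dark square pad in the middle of the tray floor, at floor height (6 mm above the bench). Grey steel tray fixed to the bench, 144 x 144 mm inside, with walls 26 mm high above the bench on its left, right and far sides; the near side is open and is closed by the gate. x points from the gate side to the far wall, y to the left along the gate line, z up.
- lug_hole (a point): Mouth of the upright 12 mm through-hole in the tray's dark steel lug (26 mm square, top 24 mm above the bench) at the left end of the gate side: at (-90, 72, 18) mm from tray_pad in tray_pad's axes.
- gate (a joint): Gate angle, rad: 0 is shut, in line with the gate side and its hole right over the lug's hole; grows as it swings outwards, away from the tray. It has no stop at shut (range -0.3 to 1.7) and stays where it is left (stiff hinge, about 0.06 N m). The upright hinge axis is at (-90, -72) mm from tray_pad in tray_pad's axes. The gate is a flat aluminium bar 18 mm wide, its underside just above the lug, its top 32.5 mm above the bench.
- gate_hole (a point): Top of the upright 12 mm hole through the gate's 26 mm square free end, 144 mm from the hinge axis, 32.5 mm above the bench.
- gate_knob (a point): Centre of the top of the gate's black round upright knob: 14 mm thick, 30 mm tall, standing on the bar 80 mm from the hinge axis, its top 62.5 mm above the bench.
- pin: Steel locking pin, upright, about 0.06 kg. Origin: its foot. Shank 10 mm thick and 24 mm long with a rounded foot; then a collar 20 mm across and 4 mm thick; then a round head 16 mm thick and 26 mm tall to hold it by (54 mm in all). z up along it. Fully home, the collar lies on the gate and the foot is 15.5 mm below lug_hole.
- pin_stand: Grey block 60 x 60 x 30 mm, 0.4 kg, loose on the bench, in which the pin stands at the start, shank in its 12 mm hole, collar on its top. Origin: centre of its underside.
- jar: Bystander: amber jar, 56 mm across, 70 mm tall. Origin: centre of its underside.
- driver: Bystander: screwdriver lying on the bench, 170 mm long. Origin at its middle, on the bench.
- beaker: Bystander: white cup, 64 mm across, 80 mm tall. Origin: centre of its underside.
There are look-alikes about, which are no part of the job. Leave any brown or green look-alike of the ingot_b3 alone. What is shaped like the ingot_a3 but yellow is not meant.

How it is judged:
By the outcome, as a careful person would: the job done as asked, in the order asked, and still so for the second after the job is handed in, with the robot touching nothing.
Of ingot_a1, ingot_a2, ingot_a3 only 2 to 3 are there at a start; the rules pass over those that are not, and their reading is None.
Of ingot_b1, ingot_b2, ingot_b3 only 2 to 3 are there at a start; the rules pass over those that are not, and their reading is None.
At some moment in a run one of pin_stand may be knocked a few centimetres aside while the robot is not near it.
It also fails if it takes over 208 s, if anything falls off the work surface, if the arm or the gripper's body presses on something with over 40 N, if the wrist force passes 120 N, or if a joint passes its speed limit or range.

## Working session

There is one attempt and no reset: what is moved stays moved. The work goes in short steps, Python scripts to look and compute and a tool call to move; the robot and the scene stay as the last step left them, time stands still between calls to the robot, and variables do not carry over. Pictures are saved under pics/ and viewed, and the job is handed in when it is done.

Besides the shell and the picture viewer there is one more tool, called after "Call:" by a JSON object that holds its "name" and its "arguments". carry_out: Moves the arm, as the interface text tells. Its arguments: {"type":"object","properties":{"rows":{"type":"string"},"newtons":{"type":"number"}},"required":["rows"]}

```bash
ls; mkdir -p pics; python3 - <<'E'
from rig import r
import cv2
s=r.sense(); print(s)
for n in("scene","top"):
    c=r.get_calibration(n); print(n,c)
    cv2.imwrite(f"pics/{n}0.png",r.grab_frame(n))
E
```

```text
pics
{'clock': 0.0, 'qpos': array([-1.20542159e+00,  3.53620236e-01,  1.63414306e+00,  2.94128567e-05,
        1.15521496e+00, -2.42491212e-03]), 'qvel': array([-0.00163367, -0.00076396,  0.00028606, -0.00068396,  0.00032233,
        0.00084024]), 'joint_efforts': array([ 1.47404837e-03, -6.05252910e+01, -3.42070484e+01,  9.15629948e-05,
        9.50306043e-03,  4.57051988e-05]), 'eef_pos': array([ 224.55812387, -582.77860002,  252.57527932]), 'tcp_rot': array([-3.14020711e+00, -3.02527045e-05,  3.67787735e-01]), 'contact_force': array([-0.12262794,  0.50447802, -0.00448664]), 'wrist_torque': array([-0.03940096,  0.00601106, -0.02235715]), 'opening': 1.0004149225467796}
scene {'intrinsics': array([[489.64996025,   0.        , 319.51899782],
       [  0.        , 489.64996025, 245.35470151],
       [  0.        ,   0.        ,   1.        ]]), 'k1': -0.07501954140140919, 'position': array([1529.97869524,  201.87331392,  725.28152297]), 'rotation': array([0.98767441, 0.0164676 , 1.78255427])}
top {'intrinsics': array([[450.75237739,   0.        , 320.16637577],
       [  0.        , 450.75237739, 230.72559437],
       [  0.        ,   0.        ,   1.        ]]), 'k1': 0.039861995143789235, 'position': array([ 363.02868604,  -13.74779325, 1162.1762713 ]), 'rotation': array([ 0.19736713,  0.01836588, -1.56357958])}
```

View pics/scene0.png

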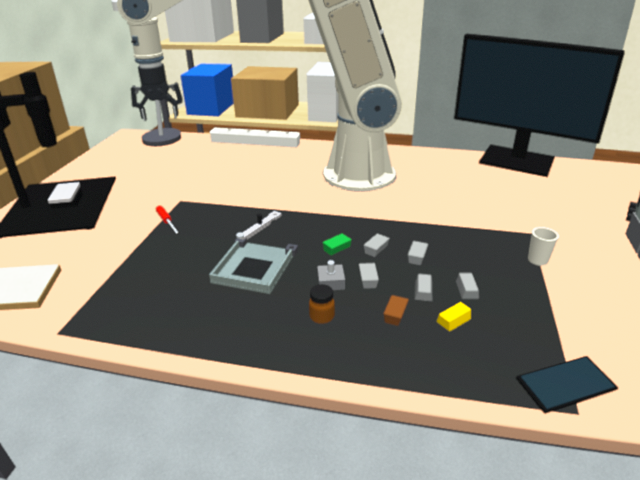

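View pics/top0.png

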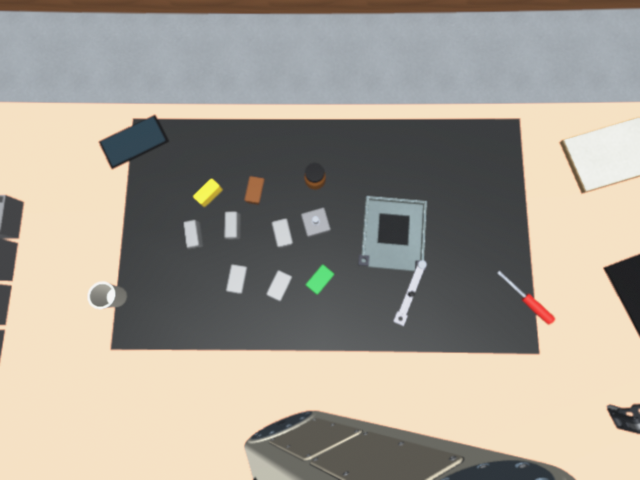

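```bash
cat > h.py <<'E'
import numpy as np, cv2
from scipy.spatial.transform import Rotation as R
from rig import r
def cam(n):
    c=r.get_calibration(n); return c['intrinsics'],c['k1'],c['position'],R.from_euler('xyz',c['rotation']).as_matrix()
def px2w(n,u,v,z):
    K,k1,p,Rm=cam(n)
    d=np.array([(u-K[0,2])/K[0,0],(v-K[1,2])/K[1,1]]); s=d.copy()
    for _ in range(30): s=d/(1+k1*(s@s))
    ray=Rm@np.array([s[0],-s[1],-1]); t=(z-p[2])/ray[2]; return p+t*ray
def w2px(n,P):
    K,k1,p,Rm=cam(n)
    P=np.atleast_2d(P).astype(float); q=(P-p)@Rm
    s=np.c_[q[:,0]/-q[:,2],-q[:,1]/-q[:,2]]; s=s*(1+k1*(s**2).sum(1))[:,None]
    return np.c_[s[:,0]*K[0,0]+K[0,2],s[:,1]*K[1,1]+K[1,2]]
def crop(img,u0,v0,u1,v1,f,name,grid=20):
    c=cv2.resize(img[v0:v1,u0:u1],None,fx=f,fy=f,interpolation=cv2.INTER_CUBIC)
    for u in range((u0//grid+1)*grid,u1,grid):
        cv2.putText(c,str(u),((u-u0)*f,9),0,.35,(0,255,255),1); cv2.line(c,((u-u0)*f,10),((u-u0)*f,16),(0,255,255),1)
    for v in range((v0//grid+1)*grid,v1,grid):
        cv2.putText(c,str(v),(0,(v-v0)*f+4),0,.35,(0,255,255),1); cv2.line(c,(24,(v-v0)*f),(30,(v-v0)*f),(0,255,255),1)
    cv2.imwrite(f"pics/{name}.png",c)
E
python3 - <<'E'
from h import *
t=cv2.imread('pics/top0.png'); s=cv2.imread('pics/scene0.png')
crop(t,170,170,340,300,4,'t0a'); crop(t,340,180,450,340,3,'t0b')
crop(s,310,220,500,330,4,'s0a'); crop(s,200,200,310,300,5,'s0b')
E
```

```text
(no output)
```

View pics/t0a.png

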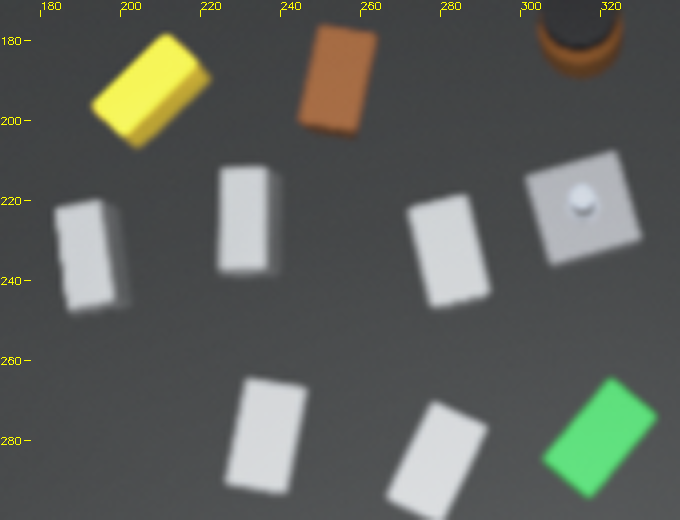

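View pics/s0a.png

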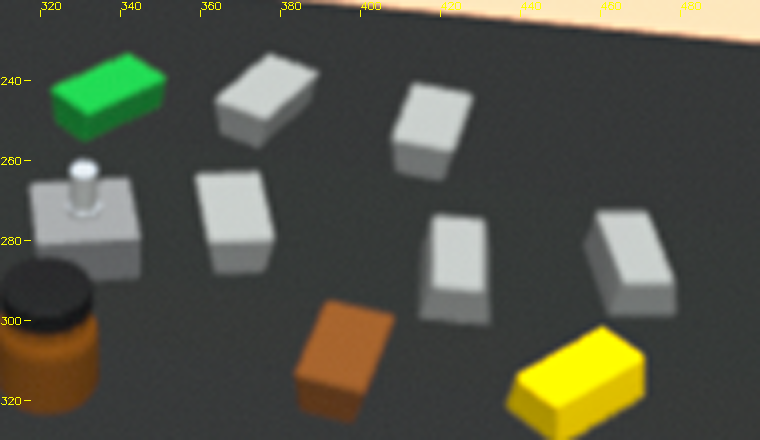

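View pics/t0b.png

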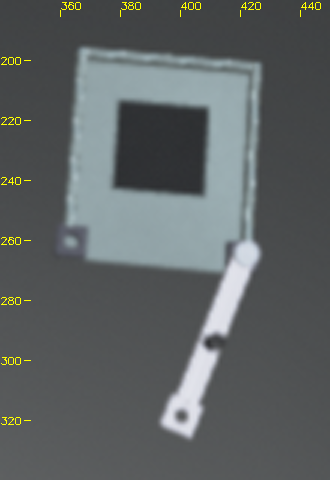

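View pics/s0b.png

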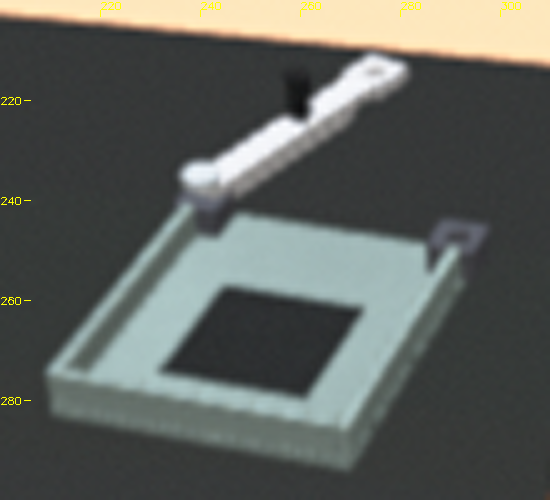

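```bash
cat >> h.py <<'E'
def rects(img,thr,z,box,n='top',amin=100,f=4):
    u0,v0,u1,v1=box
    g=cv2.resize(cv2.cvtColor(img[v0:v1,u0:u1],cv2.COLOR_BGR2GRAY),None,fx=f,fy=f,interpolation=cv2.INTER_CUBIC)
    hs=cv2.resize(cv2.cvtColor(img[v0:v1,u0:u1],cv2.COLOR_BGR2HSV),None,fx=f,fy=f)
    m=((g>thr)&(hs[...,1]<60)).astype(np.uint8)
    cs,_=cv2.findContours(m,cv2.RETR_EXTERNAL,cv2.CHAIN_APPROX_NONE)
    out=[]
    for c in cs:
        if cv2.contourArea(c)<amin*f*f: continue
        p=(c[:,0,:]+.5)/f-.5+[u0,v0]
        w=np.array([px2w(n,a,b,z)[:2] for a,b in p],np.float32)
        (cx,cy),(a,b),ang=cv2.minAreaRect(w*1.0)
        if a<b: a,b=b,a; ang+=90
        ang=(ang+90)%180-90
        out.append((p.mean(0).round(1),round(cx,1),round(cy,1),round(a,1),round(b,1),round(ang,1)))
    return out
E
python3 - <<'E'
from h import *
t=cv2.imread('pics/top0.png')
g=cv2.cvtColor(t,cv2.COLOR_BGR2GRAY)
for v in(225,234): print(g[v,180:245])
for thr in (130,160,175):
    print(thr)
    for o in rects(t,thr,26,(170,205,298,302)): print(*o)
# tray: pad
for n,u,v,z in [('pad0',379,213,6),('pad1',409.5,216,6),('pad2',408,245,6),('pad3',378.5,242.5,6),('lug',363,260.5,24),('hinge',422,264.5,34),('ghole',400.5,318,32.5),('knob',411.5,293.5,62.5),('pinhead',316,219.5,54+6)]:
    print(n,px2w('top',u,v,z).round(1))
for n,u,v,z in [('lug',292,236,24),('ghole',273.5,214.5,32.5),('knob',258.3,214.5,62.5)]: print('scene',n,px2w('scene',u,v,z).round(1))
E
```

```text
[ 68  68  70 108 172 201 207 207 207 207 208 207 207 207 199 166 125 102
  95  87  77  71  68  69  69  69  69  69  70  69  69  70  69  70  70  70
  70  70  70  70  70  70  70  76 109 164 199 208 208 208 208 209 209 209
 207 196 161 118  97  90  80  73  70  70  71]
[ 69  69  69  71 106 169 199 207 207 207 208 207 208 208 208 204 181 139
 103  93  89  81  73  70  70  70  70  69  70  71  72  72  71  71  70  71
  71  71  71  71  71  70  72  86 130 177 202 208 209 209 210 210 211 211
 210 198 163 115  96  90  81  75  72  73  72]
130
[278.7 285.2] 450.4 111.9 69.6 41.6 -24.9
[236.  278.6] 466.5 220.1 69.8 41.4 -8.8
[190.8 233.4] 582.0 342.1 69.8 32.6 11.5
[281.8 232.4] 585.6 107.6 69.9 40.8 14.5
[230.5 224.4] 606.1 240.9 70.2 32.2 2.5
160
[278.7 285.2] 450.4 111.9 66.9 39.1 -25.1
[236.  278.5] 466.6 220.1 67.1 38.8 -8.6
[190.7 233.4] 582.0 342.3 66.8 29.8 11.8
[281.8 232.3] 585.6 107.6 67.2 38.3 14.5
[230.4 224.3] 606.6 241.2 66.6 28.9 2.5
175Traceback (most recent call last):
  File "<stdin>", line 7, in <module>
  File "h.py", line 33, in rects
    w=np.array([px2w(n,a,b,z)[:2] for a,b in p],np.float32)
                ~~~~^^^^^^^^^
  File "h.py", line 7, in px2w
    K,k1,p,Rm=cam(n)
              ~~~^^^
  File "h.py", line 5, in cam
    c=r.get_calibration(n); return c['intrinsics'],c['k1'],c['position'],R.from_euler('xyz',c['rotation']).as_matrix()
ValueError: time passes only in moves, steps and waits
```

```bash
python3 - <<'E'
s=open('h.py').read()
s=s.replace("def cam(n):","import functools\n@functools.lru_cache(None)\ndef cam(n):")
open('h.py','w').write(s)
E
python3 - <<'E'
from h import *
for n,u,v,z in [('pad0',379,213,6),('pad1',409.5,216,6),('pad2',408,245,6),('pad3',378.5,242.5,6),('lug',363,260.5,24),('hinge',422,264.5,34),('ghole',400.5,318,32.5),('knob',411.5,293.5,62.5),('pinhead',316,219.5,54+6)]:
    print(n,px2w('top',u,v,z).round(1))
for n,u,v,z in [('lug',292,236,24),('ghole',273.5,214.5,32.5),('knob',258.3,214.5,62.5)]: print('scene',n,px2w('scene',u,v,z).round(1))
t=cv2.imread('pics/top0.png')
g=cv2.cvtColor(t,cv2.COLOR_BGR2GRAY)[195:272,360:432]
# pad: dark area inside tray
G=cv2.resize(g,None,fx=4,fy=4,interpolation=cv2.INTER_CUBIC); m=(G<95).astype(np.uint8)
cs,_=cv2.findContours(m,cv2.RETR_EXTERNAL,cv2.CHAIN_APPROX_NONE)
for c in cs:
    if cv2.contourArea(c)>200*16:
        p=(c[:,0,:]+.5)/4-.5+[360,195]
        w=np.array([px2w('top',a,b,6)[:2] for a,b in p],np.float32); print(p.mean(0),cv2.minAreaRect(w))
E
```

```text
pad0 [ 642.2 -145.2    6. ]
pad1 [ 634.3 -224.6    6. ]
pad2 [ 557.3 -218.3    6. ]
pad3 [ 563.5 -142.4    6. ]
lug [ 513.9 -100.4   24. ]
hinge [ 503.3 -246.6   34. ]
ghole [ 371.8 -189.5   32.5]
knob [ 429.5 -212.9   62.5]
pinhead [612.   18.7  60. ]
scene lug [ 462.  -115.1   24. ]
scene ghole [ 373.5 -192.7   32.5]
scene knob [ 431.1 -216.7   62.5]
[393.18983516 228.98983516] ((599.748291015625, -181.1533203125), (77.55291748046875, 77.77386474609375), 85.07341003417969)
[396.34515143 221.74759755] ((591.5709838867188, -188.2747802734375), (188.85324096679688, 203.35218811035156), 89.43560791015625)
```

```bash
cat >> h.py <<'E'
def plan(x,y,z,yawdeg,x0=None):
    s=r.sense(); p=s['eef_pos']; w=np.degrees(s['tcp_rot'][2])
    d=(yawdeg-w+180)%360-180
    D=np.array([x,y,z])-p
    def loc(yw):
        c,sn=np.cos(np.radians(yw)),np.sin(np.radians(yw))
        return np.array([D[0]*c+D[1]*sn, D[0]*sn-D[1]*c, -D[2]])/30
    print('t %.2f now'%s['clock'],p.round(1),'yaw %.1f'%w,'rp',np.degrees(s['tcp_rot'][:2]).round(1),'F',s['contact_force'].round(1),'open %.3f'%s['opening'])
    print('turn units %.3f'%(-d/8),'shift(now axes)',loc(w).round(3),'shift(after turn)',loc(yawdeg).round(3),'dist %.0f'%np.linalg.norm(D))
E
python3 -c "
from h import *
plan(606.3,241,120,92.5)"
```

```text
t 0.10 now [ 224.6 -582.8  252.6] yaw 21.1 rp [-179.9   -0. ] F [ 1.1  0.2 -0.2] open 0.996
turn units -8.929 shift(now axes) [ 21.746 -21.05    4.421] shift(after turn) [26.879 13.91   4.421] dist 918
```

Call:
{"name": "carry_out", "arguments": {"rows": "1 0 0 0 -1;1 0 0 0 -1;1 0 0 0 -1;1 0 0 0 -1;1 0 0 0 -1;1 0 0 0 -1;1 0 0 0 -1;1 0 0 0 -1;1 0 0 0 -0.93", "newtons": 40}}

```text
clock: 1.23
eef_pos: [224.6, -583.0, 252.9]
tcp_rot: [-3.141, -0.001, 1.619]
contact_force: [0.3, 0.9, -1.4]
opening: 0.998
```

```bash
python3 -c "
from h import *
plan(606.3,241,120,92.5)"
```

```text
t 1.23 now [ 224.6 -583.   252.9] yaw 92.8 rp [-180.   -0.] F [ 0.3  0.9 -1.4] open 0.998
turn units 0.033 shift(now axes) [26.819 14.033  4.428] shift(after turn) [26.884 13.908  4.428] dist 918
```

Call:
{"name": "carry_out", "arguments": {"rows": "1 1 0.52 0 0;1 1 0.52 0 0;1 1 0.52 0 0;1 1 0.52 0 0;1 1 0.52 0 0;1 1 0.52 0 0;1 1 0.52 0 0;1 1 0.52 0 0;1 1 0.52 0 0;1 1 0.52 0 0;1 1 0.52 0 0;1 1 0.52 0 0"}}

```text
clock: 2.72
eef_pos: [396.1, -214.2, 253.1]
tcp_rot: [-3.141, -0.0, 1.615]
contact_force: [0.8, -0.6, 0.5]
opening: 1.002
```

Call:
{"name": "carry_out", "arguments": {"rows": "1 1 0.52 0.2 0;1 1 0.52 0.2 0;1 1 0.52 0.2 0;1 1 0.52 0.2 0;1 1 0.52 0.2 0;1 1 0.52 0.2 0;1 1 0.52 0.2 0;1 1 0.52 0.2 0;1 1 0.52 0.2 0;1 1 0.52 0.2 0;1 1 0.52 0.2 0;1 1 0.52 0.2 0"}}

```text
clock: 4.22
eef_pos: [567.3, 153.5, 180.7]
tcp_rot: [-3.141, 0.0, 1.615]
contact_force: [0.0, 0.0, -0.8]
opening: 0.999
```

```bash
python3 -c "
from h import *
plan(606.3,241,100,92.5)"
```

```text
t 4.22 now [567.3 153.5 180.7] yaw 92.5 rp [-180.    0.] F [ 0.   0.  -0.8] open 0.999
turn units 0.003 shift(now axes) [2.855 1.426 2.69 ] shift(after turn) [2.856 1.425 2.69 ] dist 125
```

Call:
{"name": "carry_out", "arguments": {"rows": "1 0.95 0.475 0.6 0;1 0.95 0.475 0.6 0;1 0.95 0.475 0.6 0;1 0 0 0.8 0;1 0 0 0 0"}}

```text
clock: 4.85
eef_pos: [604.5, 239.5, 101.0]
tcp_rot: [-3.137, 0.002, 1.615]
contact_force: [-0.4, -0.4, -0.0]
opening: 0.999
```

```bash
python3 -c "
from h import *
plan(606.3,241,60,92.5)
t=r.grab_frame('top'); s=r.grab_frame('scene')
crop(t,170,150,300,260,5,'t1'); crop(s,380,180,500,310,5,'s1')"
```

```text
t 4.85 now [604.5 239.5 101. ] yaw 92.5 rp [-1.797e+02  1.000e-01] F [-0.4 -0.4 -0. ] open 0.999
turn units 0.006 shift(now axes) [0.048 0.063 1.367] shift(after turn) [0.049 0.063 1.367] dist 41
```

View pics/t1.png

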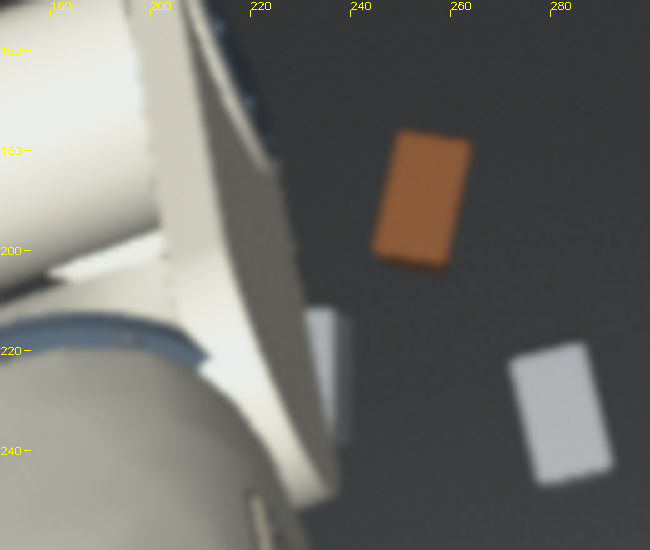

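View pics/s1.png

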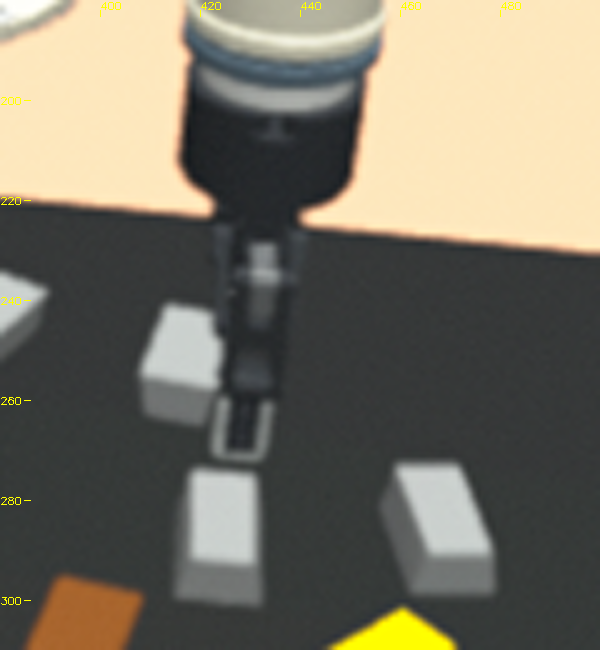

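Call:
{"name": "carry_out", "arguments": {"rows": "1 0.05 0.06 1 0;1 0 0 0.9 0;1 0 0 0.45 0;1 0 0 0 0"}}

```text
clock: 5.45
eef_pos: [607.7, 241.1, 32.8]
tcp_rot: [-3.141, 0.0, 1.614]
contact_force: [0.0, -0.1, 1.1]
opening: 1.002
```

```bash
python3 -c "
from h import *
plan(606.3,241,24,92.5)
s=r.grab_frame('scene')
crop(s,380,200,500,310,5,'s2')"
```

```text
t 5.45 now [607.7 241.1  32.8] yaw 92.5 rp [-180.    0.] F [ 0.  -0.1  1.1] open 1.002
turn units -0.001 shift(now axes) [-0.001 -0.048  0.294] shift(after turn) [-0.001 -0.048  0.294] dist 9
```

View pics/s2.png

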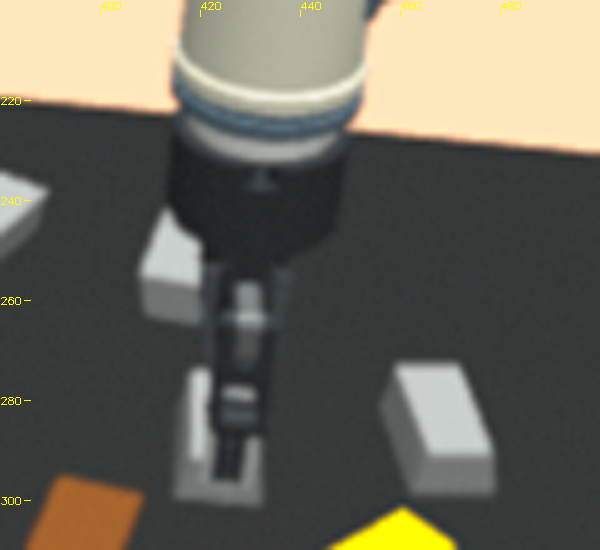

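Call:
{"name": "carry_out", "arguments": {"rows": "1 0 -0.04 0.2 0;1 0 0 0 0;0.7 0 0 0 0;0.6 0 0 0 0;0.6 0 0 0 0;0.6 0 0 0 0;0.6 0 0 0 0"}}

```text
clock: 6.38
eef_pos: [607.0, 241.5, 27.4]
tcp_rot: [3.141, -0.0, 1.615]
contact_force: [-1.0, -0.8, 5.0]
opening: 0.787
```

```bash
python3 -c "
from h import *
plan(606.3,241,24,92.5)
s=r.grab_frame('scene')
crop(s,380,200,500,310,5,'s3')"
```

```text
t 6.38 now [607.  241.5  27.4] yaw 92.5 rp [180.  -0.] F [-1.  -0.8  5. ] open 0.787
turn units 0.002 shift(now axes) [-0.015 -0.022  0.112] shift(after turn) [-0.015 -0.022  0.112] dist 3
```

View pics/s3.png

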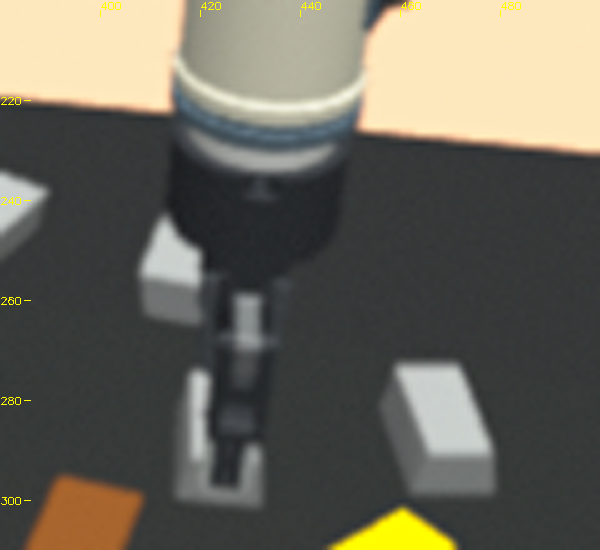

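```bash
python3 -c "
from h import *
print(w2px('scene',[[655,243.6,12],[640,242.3,0],[655,243.6,6]]))"
```

```text
[[424.53057043 301.34026037]
 [423.65245958 301.15848396]
 [424.25330482 303.38672844]]
```

Call:
{"name": "carry_out", "arguments": {"rows": "0.6 0 0 -0.3 0;0.6 0 0 -1 0;0.6 0 0 -1 0;0.6 0 0 -1 1;0.6 0 0 -1 1;0.6 0 0 -0.5 1;0.6 0 0 0 1;0.6 0 0 0 1;0.6 0 0 0 1;0.6 0 0 0 1;0.6 0 0 0 1"}}

```text
clock: 7.8
eef_pos: [606.5, 241.3, 171.0]
tcp_rot: [-3.142, 0.0, 0.493]
contact_force: [-1.0, 0.1, -2.1]
opening: 0.784
```

```bash
python3 -c "
from h import *
plan(583,-179.5,120,-4.6)"
```

```text
t 7.80 now [606.5 241.3 171. ] yaw 28.3 rp [-180.    0.] F [-1.   0.1 -2.1] open 0.784
turn units 4.106 shift(now axes) [-7.329 11.984  1.7  ] shift(after turn) [ 0.344 14.043  1.7  ] dist 424
```

Call:
{"name": "carry_out", "arguments": {"rows": "0.6 0 0 0 1;0.6 0 0 0 1;0.6 0 0 0 1;0.6 0 0 0 1;0.6 0 0 0 0.11;0.6 0.02 1 0 0;0.6 0.02 1 0 0;0.6 0.02 1 0 0;0.6 0.02 1 0 0;0.6 0.02 1 0 0;0.6 0.02 1 0 0;0.6 0.02 1 0 0"}}

```text
clock: 9.3
eef_pos: [594.7, 30.7, 171.0]
tcp_rot: [-3.142, -0.0, -0.073]
contact_force: [1.5, 0.8, -1.3]
opening: 0.786
```

Call:
{"name": "carry_out", "arguments": {"rows": "0.6 0.02 1 0 0;0.6 0.02 1 0 0;0.6 0.02 1 0 0;0.6 0.02 1 0 0;0.6 0.02 1 0 0;0.6 0.02 1 0.2 0;0.6 0 0.9 0.5 0;0.6 0 0 0.8 0;0.6 0 0 0 0;0.6 0 0 0 0"}}

```text
clock: 10.55
eef_pos: [583.1, -174.9, 126.5]
tcp_rot: [3.142, -0.001, -0.075]
contact_force: [0.5, 0.1, -1.0]
opening: 0.786
```

```bash
cat >> h.py <<'E'
TP=np.array([599.6,-181.1]); TA=np.radians(-4.7)
def tray(x,y):
    c,s=np.cos(TA),np.sin(TA); return TP+[c*x-s*y,s*x+c*y]
def tplan(x,y,z,yaw=-4.7):
    q=tray(x,y); plan(q[0],q[1],z,yaw)
def tnow():
    s=r.sense(); d=s['eef_pos'][:2]-TP; c,n=np.cos(TA),np.sin(TA); return np.array([c*d[0]+n*d[1],-n*d[0]+c*d[1]])
E
python3 -c "
from h import *
tplan(-17.2,0,80)
crop(r.grab_frame('scene'),180,160,340,290,5,'s4')"
```

```text
t 10.55 now [ 583.1 -174.9  126.5] yaw -4.3 rp [180.  -0.] F [ 0.5  0.1 -1. ] open 0.786
turn units 0.052 shift(now axes) [-0.009  0.161  1.55 ] shift(after turn) [-0.008  0.161  1.55 ] dist 47
```

View pics/s4.png

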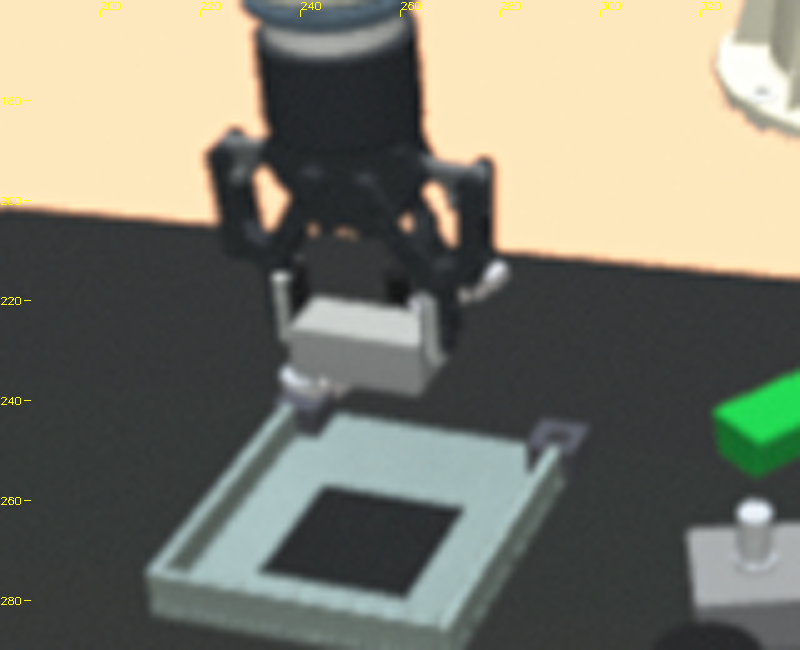

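Call:
{"name": "carry_out", "arguments": {"rows": "0.6 0 0.16 0.7 0.05;0.6 0 0 1 0;0.6 0 0 0.7 0;0.6 0 0 0.4 0;0.6 0 0 0 0"}}

```text
clock: 11.22
eef_pos: [582.4, -179.6, 41.8]
tcp_rot: [-3.141, 0.0, -0.083]
contact_force: [0.7, -0.3, -1.9]
opening: 0.781
```

```bash
python3 -c "
from h import *
tplan(-17.2,0,33.6)"
```

```text
t 11.22 now [ 582.4 -179.6   41.8] yaw -4.7 rp [-180.    0.] F [ 0.7 -0.3 -1.9] open 0.781
turn units -0.004 shift(now axes) [0.003 0.003 0.272] shift(after turn) [0.003 0.003 0.272] dist 8
```

Call:
{"name": "carry_out", "arguments": {"rows": "0.6 0 0 0.14 0;0.6 0 0 0.14 0;0.6 0 0 0 0"}}

```text
clock: 11.6
eef_pos: [582.5, -179.9, 33.5]
tcp_rot: [3.142, -0.0, -0.083]
contact_force: [-1.2, -0.3, -0.9]
opening: 0.783
```

Call:
{"name": "carry_out", "arguments": {"rows": "1 0 0 0 0;1 0 0 0 0;1 0 0 0 0;1 0 0 -0.3 0;1 0 0 -0.7 0;1 0 0 -1 0;1 0 0 -1 0;1 0 0 -1 0"}}

```text
clock: 12.6
eef_pos: [582.3, -179.8, 155.0]
tcp_rot: [3.141, -0.0, -0.083]
contact_force: [0.6, -0.8, -0.3]
opening: 0.999
```

```bash
python3 -c "
from h import *
plan(585.6,107.6,150,104.5)
crop(r.grab_frame('scene'),180,180,340,300,5,'s5')"
```

```text
t 12.60 now [ 582.3 -179.8  155. ] yaw -4.8 rp [180.  -0.] F [ 0.6 -0.8 -0.3] open 0.999
turn units -13.658 shift(now axes) [-0.688 -9.557  0.168] shift(after turn) [9.248 2.504 0.168] dist 287
```

View pics/s5.png

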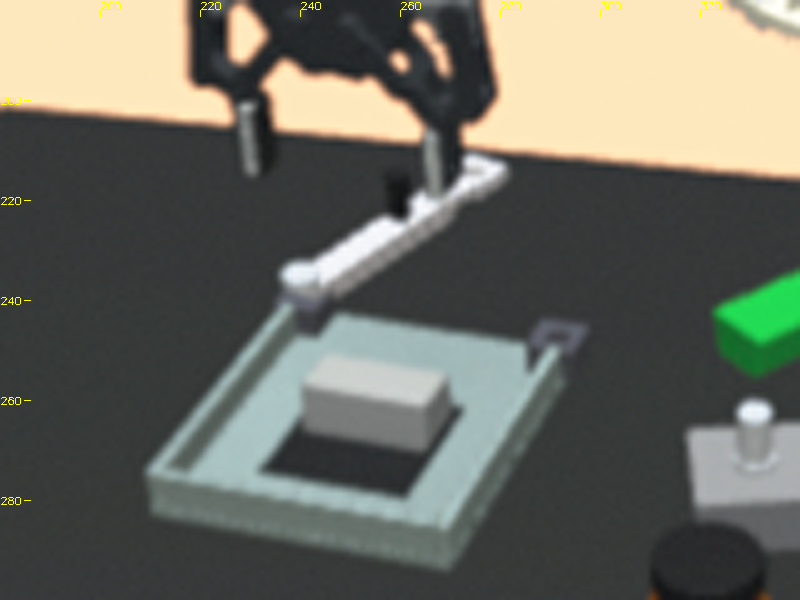

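Call:
{"name": "carry_out", "arguments": {"rows": "1 0 -0.8 0 -1;1 0 -0.8 0 -1;1 0 0 0 -1;1 0 0 0 -1;1 0 0 0 -1;1 0 0 0 -1;1 0 0 0 -1;1 0 0 0 -1;1 0 0 0 -1;1 0 0 0 -1;1 0 0 0 -1;1 0 0 0 -1"}}

```text
clock: 14.15
eef_pos: [583.0, -132.0, 153.9]
tcp_rot: [3.141, 0.0, 1.597]
contact_force: [0.3, -0.2, 0.3]
opening: 1.001
```

```bash
python3 -c "
from h import *
plan(585.6,107.6,120,104.5)"
```

```text
t 14.15 now [ 583.  -132.   153.9] yaw 91.5 rp [180.   0.] F [ 0.3 -0.2  0.3] open 1.001
turn units -1.625 shift(now axes) [7.981 0.294 1.129] shift(after turn) [7.71  2.082 1.129] dist 242
```

Call:
{"name": "carry_out", "arguments": {"rows": "1 0 0 0 -0.82;1 0 0 0 -0.81;1 0.97 0.26 0.14 0;1 0.97 0.26 0.14 0;1 0.97 0.26 0.14 0;1 0.97 0.26 0.14 0;1 0.97 0.26 0.14 0;1 0.97 0.26 0.14 0;1 0.97 0.26 0.14 0;1 0.93 0.26 0.14 0;1 0 0 0.5 0;1 0 0 0 0"}}

```text
clock: 15.65
eef_pos: [585.3, 107.3, 103.6]
tcp_rot: [-3.139, 0.0, 1.82]
contact_force: [-0.2, -0.3, -0.1]
opening: 1.002
```

```bash
python3 -c "
from h import *
plan(585.6,107.6,27.4,104.5)
t=r.grab_frame('top');cv2.imwrite('pics/t6full.png',t);crop(t,340,180,450,280,6,'t6')"
```

```text
t 15.65 now [585.3 107.3 103.6] yaw 104.3 rp [-179.9    0. ] F [-0.2 -0.3 -0.1] open 1.002
turn units -0.025 shift(now axes) [0.008 0.013 2.541] shift(after turn) [0.008 0.013 2.541] dist 76
```

View pics/t6.png

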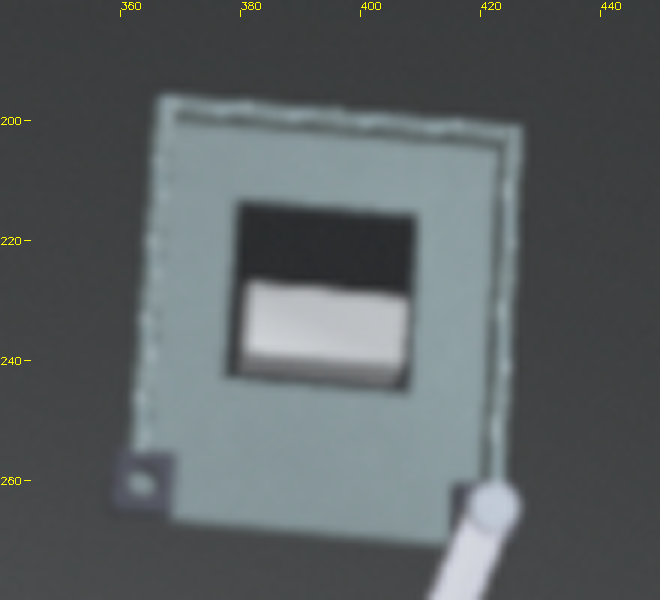

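```bash
python3 -c "
from h import *
t=cv2.imread('pics/t6full.png')
for thr in(165,175,185):
  for o in rects(t,thr,32,(374,208,414,252)): print(thr,*o)
g=cv2.cvtColor(t,cv2.COLOR_BGR2GRAY)
print(g[222:246,394])
print(tray(-17.5,0), 'lug',px2w('top',361.8+0,260.3,24),'hinge',px2w('top',421,264.5,34), tray(-90,72),tray(-90,-72))
"
```

```text
165 [393.8 234. ] 581.6 -178.7 64.9 28.6 86.1
175 [393.7 233.9] 581.7 -178.6 63.6 27.1 86.4
185 [393.7 234.1] 581.2 -178.4 61.8 24.6 86.5
[ 44  45  44  46  46  80 138 176 188 190 191 192 192 194 198 199 196 176
 140 117 105  95 114 138]
[ 582.15884573 -179.6660761 ] lug [514.38699684 -97.37402097  24.        ] hinge [ 503.32142461 -244.0863751    34.        ] [ 515.80220781 -101.96764237] [ 504.00306257 -245.48342607]
```

Call:
{"name": "carry_out", "arguments": {"rows": "1 0 0 1 0;1 0 0 1 0;1 0 0 0.4 0;1 0 0 0.14 0;1 0 0 0 0;0.6 0 0 0 0;0.6 0 0 0 0;0.6 0 0 0 0;0.6 0 0 0 0;0.6 0 0 0 0"}}

```text
clock: 16.95
eef_pos: [586.9, 107.9, 29.8]
tcp_rot: [3.14, 0.0, 1.82]
contact_force: [-0.4, -1.6, 5.0]
opening: 0.782
```

Call:
{"name": "carry_out", "arguments": {"rows": "0.6 0 0 -0.3 0;0.6 0 0 -1 0;0.6 0 0 -1 0;0.6 0 0 -1 1;0.6 0 0 -1 1;0.6 0 0 0 1;0.6 0 0 0 1;0.6 0 0 0 1;0.6 0 0 0 1;0.6 0 0 0 1;0.6 0 0 0 1;0.6 0 0 0 1"}}

```text
clock: 18.45
eef_pos: [586.3, 108.0, 158.2]
tcp_rot: [3.141, -0.0, 0.559]
contact_force: [0.3, -0.1, -1.9]
opening: 0.784
```

Call:
{"name": "carry_out", "arguments": {"rows": "0.6 0 0 0 1;0.6 0 0 0 1;0.6 0 0 0 1;0.6 0 0 0 1;0.6 0 0 0 0.62;0.6 0 0 0 0"}}

```text
clock: 19.2
eef_pos: [586.3, 107.9, 158.1]
tcp_rot: [-3.141, -0.0, -0.081]
contact_force: [0.1, 0.9, -1.6]
opening: 0.781
```

```bash
python3 -c "
from h import *
tplan(19,0,85)"
```

```text
t 19.20 now [586.3 107.9 158.1] yaw -4.6 rp [-180.   -0.] F [ 0.1  0.9 -1.6] open 0.781
turn units 0.007 shift(now axes) [1.856 9.566 2.438] shift(after turn) [1.865 9.565 2.438] dist 301
```

Call:
{"name": "carry_out", "arguments": {"rows": "0.6 0.186 0.957 0 0;0.6 0.186 0.957 0 0;0.6 0.186 0.957 0 0;0.6 0.186 0.957 0 0;0.6 0.186 0.957 0 0;0.6 0.186 0.957 0 0;0.6 0.186 0.957 0 0;0.6 0.186 0.957 0 0;0.6 0.186 0.957 0.3 0;0.6 0.186 0.957 0.7 0;0.6 0 0 1 0;0.6 0 0 0.4 0"}}

```text
clock: 20.7
eef_pos: [617.4, -182.8, 84.1]
tcp_rot: [-3.141, 0.003, -0.081]
contact_force: [0.4, 0.6, -2.2]
opening: 0.784
```

Call:
{"name": "carry_out", "arguments": {"rows": "0.6 0 0 0 0;0.6 0 0 0 0"}}

```text
clock: 20.95
eef_pos: [619.3, -182.6, 86.7]
tcp_rot: [3.141, -0.002, -0.081]
contact_force: [-0.0, 0.6, -1.1]
opening: 0.782
```

```bash
python3 -c "
from h import *
tplan(19.2,0,36.2)"
```

```text
t 20.95 now [ 619.3 -182.6   86.7] yaw -4.6 rp [ 1.8e+02 -1.0e-01] F [-0.   0.6 -1.1] open 0.782
turn units 0.009 shift(now axes) [-0.018  0.003  1.684] shift(after turn) [-0.018  0.003  1.684] dist 51
```

Call:
{"name": "carry_out", "arguments": {"rows": "0.6 -0.02 0 0.8 0.01;0.6 0 0 0.6 0;0.6 0 0 0.15 0;0.6 0 0 0.1 0;0.6 0 0 0 0;0.6 0 0 0 0"}}

```text
clock: 21.7
eef_pos: [618.3, -182.9, 36.6]
tcp_rot: [3.141, -0.001, -0.083]
contact_force: [-0.4, -0.8, -2.3]
opening: 0.779
```

```bash
python3 -c "
from h import *
tplan(17,0,36.); print(tnow())"
```

```text
t 21.70 now [ 618.3 -182.9   36.6] yaw -4.8 rp [180.  -0.] F [-0.4 -0.8 -2.3] open 0.779
turn units -0.008 shift(now axes) [-0.058 -0.008  0.02 ] shift(after turn) [-0.058 -0.008  0.02 ] dist 2
[18.73882817 -0.24694187]
```

Call:
{"name": "carry_out", "arguments": {"rows": "0.6 -0.03 0 0 0;0.6 -0.03 0 0 0;0.6 0 0 0 0"}}

```text
clock: 22.08
eef_pos: [616.4, -182.7, 36.3]
tcp_rot: [3.141, -0.001, -0.083]
contact_force: [1.7, 0.2, -1.5]
opening: 0.782
```

Call:
{"name": "carry_out", "arguments": {"rows": "0.6 -0.03 0 0 0;0.6 0 0 0 0"}}

```text
clock: 22.32
eef_pos: [615.3, -182.6, 36.2]
tcp_rot: [3.142, -0.0, -0.083]
contact_force: [1.8, 0.3, -0.6]
opening: 0.785
```

Call:
{"name": "carry_out", "arguments": {"rows": "0.6 0 0 0.02 0;0.6 0 0 0 0;1 0 0 0 0;1 0 0 0 0;1 0 0 0 0;1 0 0 -0.4 0;1 0 0 -1 0;1 0 0 -1 0;1 0 0 -1 0"}}

```text
clock: 23.45
eef_pos: [615.3, -182.6, 139.3]
tcp_rot: [3.141, -0.001, -0.083]
contact_force: [-0.2, 0.4, -0.7]
opening: 1.0
```

Call:
{"name": "carry_out", "arguments": {"rows": "1 -0.7 -0.7 0 -1;1 -0.6 -0.8 0 -1;1 -0.4 -0.8 0 -1;1 -0.3 -0.8 0 -1;1 0 0 0 -1;1 0 0 0 -1;1 0 0 0 -1;1 0 0 0 -1;1 0 0 0 -1;1 0 0 0 -1;1 0 0 0 -1;1 0 0 0 -1"}}

```text
clock: 24.95
eef_pos: [544.1, -96.1, 138.3]
tcp_rot: [3.141, 0.0, 1.597]
contact_force: [-0.3, 0.5, -0.1]
opening: 1.003
```

```bash
python3 -c "
from h import *
plan(582,342.2,120,101.6)
t=r.grab_frame('top');cv2.imwrite('pics/t7full.png',t);crop(t,340,180,450,280,6,'t7')"
```

```text
t 24.95 now [544.1 -96.1 138.3] yaw 91.5 rp [180.   0.] F [-0.3  0.5 -0.1] open 1.003
turn units -1.263 shift(now axes) [14.571  1.646  0.612] shift(after turn) [14.056  4.176  0.612] dist 440
```

View pics/t7.png

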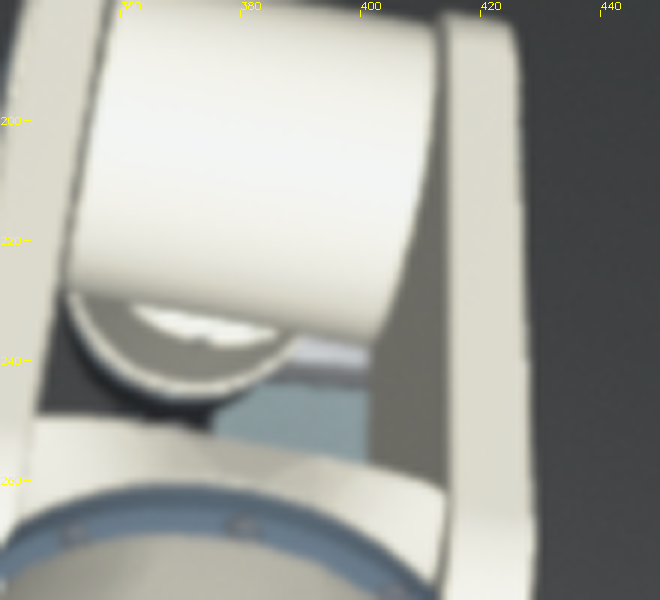

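Call:
{"name": "carry_out", "arguments": {"rows": "1 0 0 0 -0.63;1 0 0 0 -0.63;1 1 0.3 0 0;1 1 0.3 0 0;1 1 0.3 0 0;1 1 0.3 0 0;1 1 0.3 0 0;1 1 0.3 0 0;1 1 0.3 0 0;1 1 0.3 0 0;1 1 0.3 0 0;1 1 0.3 0 0"}}

```text
clock: 26.5
eef_pos: [573.4, 216.9, 138.2]
tcp_rot: [3.141, -0.0, 1.766]
contact_force: [0.4, -0.1, -0.7]
opening: 0.996
```

Call:
{"name": "carry_out", "arguments": {"rows": "1 1 0.3 0 0;1 1 0.3 0 0;1 1 0.3 0.2 0;1 1 0.27 0.5 0;1 0 0 0.7 0;1 0 0 0 0;1 0 0 0 0"}}

```text
clock: 27.38
eef_pos: [584.3, 339.5, 95.9]
tcp_rot: [-3.141, 0.0, 1.767]
contact_force: [1.0, -0.2, 0.5]
opening: 1.002
```

```bash
python3 -c "
from h import *
plan(582,342.2,27.4,101.6)
t=r.grab_frame('top');cv2.imwrite('pics/t8full.png',t);crop(t,340,180,450,280,6,'t8')
for thr in(150,160,170):
  for o in rects(t,thr,32,(374,208,414,252)): print(thr,*o)
"
```

```text
t 27.38 now [584.3 339.5  95.9] yaw 101.2 rp [-180.    0.] F [ 1.  -0.2  0.5] open 1.002
turn units -0.046 shift(now axes) [ 0.104 -0.056  2.283] shift(after turn) [ 0.104 -0.056  2.283] dist 69
150 [394.2 226.9] 599.9 -180.4 70.0 65.2 -4.5
160 [395.1 227.3] 599.5 -180.0 67.7 63.7 -4.2
170 [393.7 234.7] 579.5 -178.1 62.3 26.0 85.9
170 [394.6 221.1] 614.8 -181.5 60.7 34.1 85.0
```

View pics/t8.png

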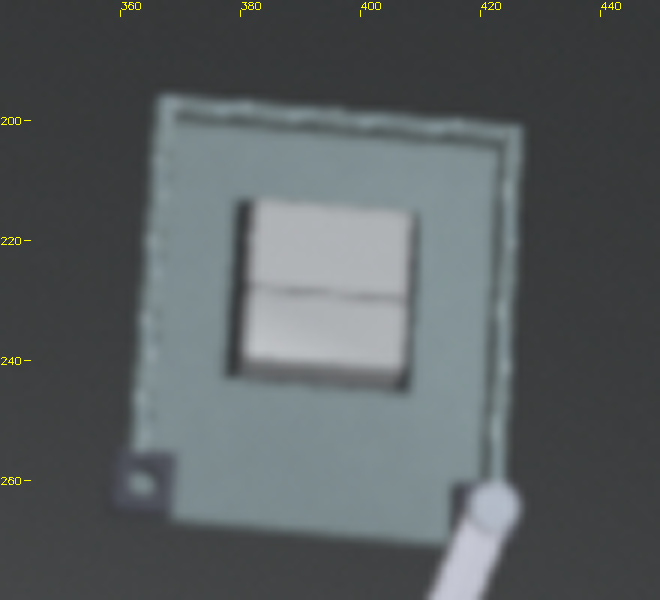

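Call:
{"name": "carry_out", "arguments": {"rows": "1 0.1 -0.06 1 -0.05;1 0 0 0.9 0;1 0 0 0.3 0;1 0 0 0.05 0;1 0 0 0 0;0.6 0 0 0 0;0.6 0 0 0 0;0.6 0 0 0 0;0.6 0 0 0 0;0.6 0 0 0 0"}}

```text
clock: 28.68
eef_pos: [582.3, 343.2, 29.3]
tcp_rot: [3.14, -0.0, 1.775]
contact_force: [-0.8, -2.3, 6.4]
opening: 0.782
```

```bash
python3 -c "
from h import *
plan(582,342.2,27.4,101.6)"
```

```text
t 28.68 now [582.3 343.2  29.3] yaw 101.7 rp [179.9  -0. ] F [-0.8 -2.3  6.4] open 0.782
turn units 0.014 shift(now axes) [-0.031 -0.018  0.062] shift(after turn) [-0.031 -0.018  0.062] dist 2
```

Call:
{"name": "carry_out", "arguments": {"rows": "0.6 0 0 -0.3 0;0.6 0 0 -1 0;0.6 0 0 -1 0;0.6 0 0 -1 1;0.6 0 0 -1 1;0.6 0 0 0 0.05;0.6 0 0 0 0"}}

```text
clock: 29.55
eef_pos: [581.3, 342.7, 156.3]
tcp_rot: [-3.141, 0.001, 1.491]
contact_force: [-0.6, 0.5, -1.4]
opening: 0.786
```

```bash
python3 -c "
from h import *
tplan(-2,-16.1,110,85.3)"
```

```text
t 29.55 now [581.3 342.7 156.3] yaw 85.4 rp [-180.    0.] F [-0.6  0.5 -1.4] open 0.786
turn units 0.018 shift(now axes) [-17.892   1.928   1.543] shift(after turn) [-17.887   1.973   1.543] dist 542
```

Call:
{"name": "carry_out", "arguments": {"rows": "0.6 -1 0.11 0 0.02;0.6 -1 0.11 0 0;0.6 -1 0.11 0 0;0.6 -1 0.11 0 0;0.6 -1 0.11 0 0;0.6 -1 0.11 0 0;0.6 -1 0.11 0 0;0.6 -1 0.11 0 0;0.6 -1 0.11 0 0;0.6 -1 0.11 0 0;0.6 -1 0.11 0 0;0.6 -1 0.11 0 0"}}

```text
clock: 31.05
eef_pos: [589.9, -20.1, 155.4]
tcp_rot: [-3.139, 0.0, 1.488]
contact_force: [0.2, -0.6, -1.4]
opening: 0.78
```

Call:
{"name": "carry_out", "arguments": {"rows": "0.6 -1 0.11 0 0;0.6 -1 0.11 0 0;0.6 -1 0.11 0 0;0.6 -1 0.11 0 0;0.6 -1 0.11 0.4 0;0.6 -0.9 0.11 0.5 0;0.6 0 0 0.5 0;0.6 0 0 0 0;0.6 0 0 0 0"}}

```text
clock: 32.17
eef_pos: [595.6, -196.3, 114.8]
tcp_rot: [-3.141, -0.0, 1.487]
contact_force: [0.1, 0.4, -1.1]
opening: 0.783
```

```bash
python3 -c "
from h import *
tplan(-2,-16.1,61.3,85.3)"
```

```text
t 32.17 now [ 595.6 -196.3  114.8] yaw 85.2 rp [-180.   -0.] F [ 0.1  0.4 -1.1] open 0.783
turn units -0.010 shift(now axes) [-0.022  0.025  1.783] shift(after turn) [-0.022  0.025  1.783] dist 53
```

Call:
{"name": "carry_out", "arguments": {"rows": "0.6 -0.02 0.02 0.8 0;0.6 0 0 0.6 0;0.6 0 0 0.2 0;0.6 0 0 0.1 0;0.6 0 0 0 0;0.6 0 0 0 0"}}

```text
clock: 32.92
eef_pos: [596.6, -198.0, 64.6]
tcp_rot: [3.141, 0.0, 1.486]
contact_force: [-0.2, -0.1, -1.9]
opening: 0.787
```

```bash
python3 -c "
from h import *
tplan(-2,-16.1,61.3,85.3)
crop(r.grab_frame('scene'),180,160,340,290,5,'s9')"
```

```text
t 32.92 now [ 596.6 -198.    64.6] yaw 85.2 rp [179.9   0. ] F [-0.2 -0.1 -1.9] open 0.787
turn units -0.019 shift(now axes) [ 0.031 -0.014  0.109] shift(after turn) [ 0.031 -0.014  0.109] dist 3
```

View pics/s9.png

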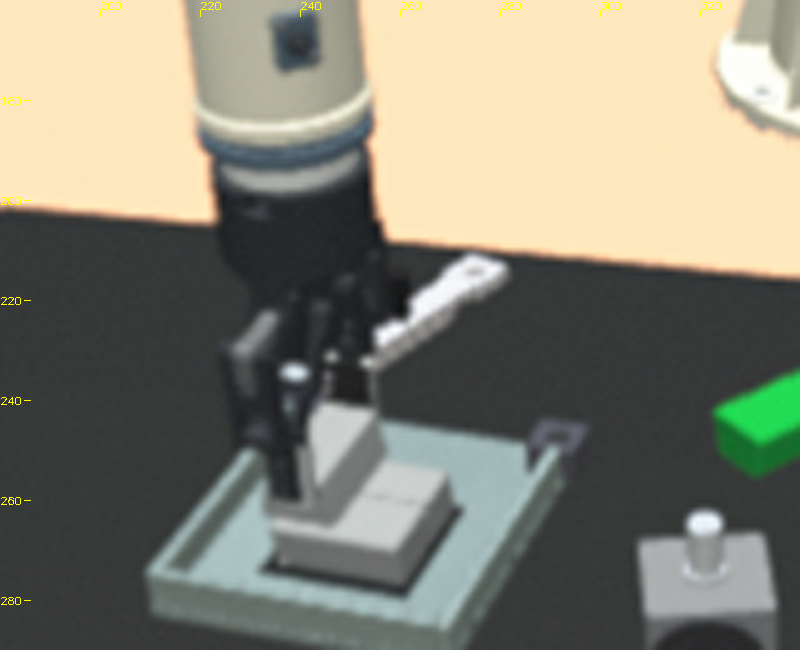

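Call:
{"name": "carry_out", "arguments": {"rows": "0.6 0.03 0 0.06 0;0.6 0 0 0.04 0;0.6 0 0 0 0;0.6 0 0 0 0"}}

```text
clock: 33.48
eef_pos: [596.4, -196.9, 61.3]
tcp_rot: [3.141, -0.0, 1.486]
contact_force: [-1.4, 1.6, 4.4]
opening: 0.785
```

Call:
{"name": "carry_out", "arguments": {"rows": "1 0 0 0 0;1 0 0 0 0;1 0 0 0 0;1 0 0 -0.4 0;1 0 0 -1 0;1 0 0 -1 0;1 0 0 -0.5 0"}}

```text
clock: 34.35
eef_pos: [597.2, -197.2, 150.4]
tcp_rot: [3.139, 0.001, 1.486]
contact_force: [-0.1, -0.4, 0.3]
opening: 1.002
```

```bash
python3 -c "
from h import *
plan(466.5,220.1,110,81.3)
"
```

```text
t 34.35 now [ 597.2 -197.2  150.4] yaw 85.2 rp [179.8   0. ] F [-0.1 -0.4  0.3] open 1.002
turn units 0.482 shift(now axes) [13.492 -5.517  1.346] shift(after turn) [13.091 -6.411  1.346] dist 439
```

Call:
{"name": "carry_out", "arguments": {"rows": "1 0 0 0 0.48;1 0.94 -0.46 0 0;1 0.94 -0.46 0 0;1 0.94 -0.46 0 0;1 0.94 -0.46 0 0;1 0.94 -0.46 0 0;1 0.94 -0.46 0 0;1 0.94 -0.46 0 0;1 0.94 -0.46 0 0;1 0.94 -0.46 0 0;1 0.94 -0.46 0 0;1 0.94 -0.46 0 0"}}

```text
clock: 35.85
eef_pos: [492.6, 133.6, 148.0]
tcp_rot: [-3.141, 0.0, 1.419]
contact_force: [1.4, 0.2, -0.7]
opening: 0.999
```

Call:
{"name": "carry_out", "arguments": {"rows": "1 0.94 -0.46 0.3 0;1 0.94 -0.46 0.5 0;1 0.87 -0.43 0.7 0;1 0 0 0.2 0;1 0 0 0 0;1 0 0 0 0"}}

```text
clock: 36.6
eef_pos: [466.1, 219.7, 97.5]
tcp_rot: [3.141, -0.0, 1.418]
contact_force: [0.4, 0.2, -0.5]
opening: 1.001
```

```bash
python3 -c "
from h import *
plan(466.5,220.1,29,81.3)
t=r.grab_frame('top');cv2.imwrite('pics/t10full.png',t);crop(t,340,180,450,280,6,'t10')
s=r.grab_frame('scene');crop(s,180,190,340,300,5,'s10')
for thr in(165,175,185,195):
  for o in rects(t,thr,58,(374,208,414,252)): print(thr,*o)
"
```

```text
t 36.60 now [466.1 219.7  97.5] yaw 81.3 rp [180.  -0.] F [ 0.4  0.2 -0.5] open 1.001
turn units -0.004 shift(now axes) [0.015 0.01  2.285] shift(after turn) [0.015 0.01  2.285] dist 69
165 [402.8 225.9] 597.3 -197.8 67.8 29.7 -4.6
165 [387.4 226.3] 595.9 -159.3 69.2 29.5 -5.2
175 [387.6 226.6] 595.6 -159.2 67.3 28.6 -5.6
175 [402.8 226.1] 596.7 -197.9 65.4 28.0 -5.7
185 [386.8 234.1] 576.8 -157.4 28.1 27.0 -4.6
185 [402.7 226.3] 596.4 -197.6 63.2 26.3 -5.5
185 [387.8 220.5] 610.2 -160.6 34.8 27.0 -4.1
195 [402.5 226.3] 596.1 -196.9 60.4 23.8 -5.0
195 [387.8 220.5] 610.6 -160.7 31.2 24.0 -5.2
```

View pics/t10.png

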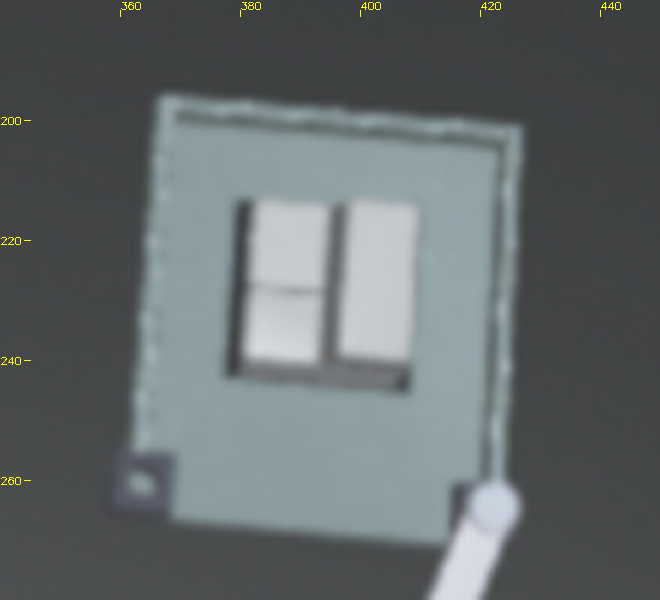

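View pics/s10.png

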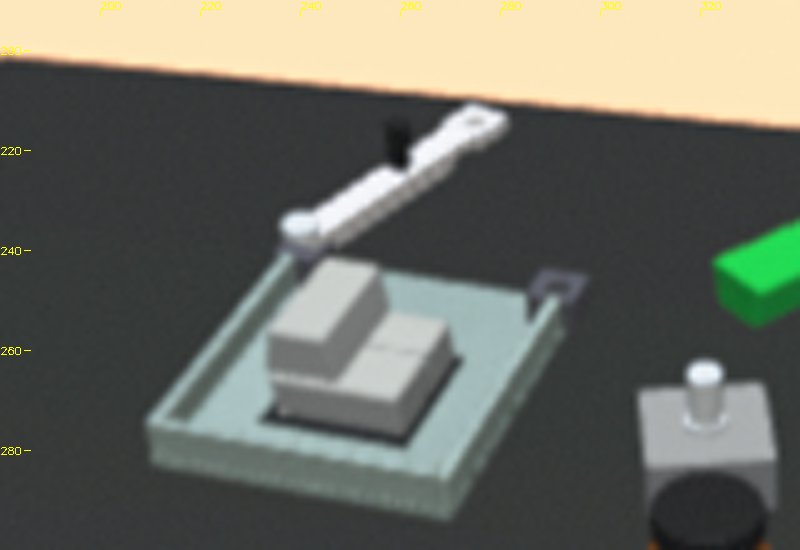

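Call:
{"name": "carry_out", "arguments": {"rows": "1 0.01 0.01 1 0;1 0 0 0.9 0;1 0 0 0.3 0;1 0 0 0.1 0;1 0 0 0 0;0.6 0 0 0 0;0.6 0 0 0 0;0.6 0 0 0 0;0.6 0 0 0 0;0.6 0 0 0 0"}}

```text
clock: 37.95
eef_pos: [466.4, 220.8, 29.0]
tcp_rot: [3.14, -0.001, 1.419]
contact_force: [-0.8, -1.3, 7.1]
opening: 0.785
```

Call:
{"name": "carry_out", "arguments": {"rows": "0.6 0 0 -0.3 0;0.6 0 0 -1 0;0.6 0 0 -1 0;0.6 0 0 -1 -0.5;0.6 0 0 -1 0;0.6 0 0 0 0"}}

```text
clock: 38.7
eef_pos: [467.2, 221.2, 159.6]
tcp_rot: [3.137, -0.002, 1.489]
contact_force: [1.3, 0.2, -2.1]
opening: 0.784
```

```bash
python3 -c "
from h import *
tplan(-2,20.5,115,85.3)"
```

```text
t 38.70 now [467.2 221.2 159.6] yaw 85.3 rp [ 1.798e+02 -1.000e-01] F [ 1.3  0.2 -2.1] open 0.784
turn units 0.002 shift(now axes) [-12.322   5.428   1.487] shift(after turn) [-12.321   5.431   1.487] dist 406
```

Call:
{"name": "carry_out", "arguments": {"rows": "0.6 -0.95 0.42 0 0;0.6 -0.95 0.42 0 0;0.6 -0.95 0.42 0 0;0.6 -0.95 0.42 0 0;0.6 -0.95 0.42 0 0;0.6 -0.95 0.42 0 0;0.6 -0.95 0.42 0 0;0.6 -0.95 0.42 0 0;0.6 -0.95 0.42 0 0;0.6 -0.95 0.42 0 0;0.6 -0.95 0.42 0 0;0.6 -0.95 0.42 0 0"}}

```text
clock: 40.2
eef_pos: [588.1, -133.4, 155.8]
tcp_rot: [-3.14, -0.0, 1.489]
contact_force: [-0.0, -0.4, -2.2]
opening: 0.783
```

Call:
{"name": "carry_out", "arguments": {"rows": "0.6 -0.9 0.39 0 0;0.6 0 0 0.6 0;0.6 0 0 0.5 0;0.6 0 0 0 0;0.6 0 0 0 0"}}

```text
clock: 40.83
eef_pos: [598.0, -159.8, 123.8]
tcp_rot: [-3.141, -0.0, 1.49]
contact_force: [0.2, 0.6, -1.6]
opening: 0.781
```

```bash
python3 -c "
from h import *
tplan(-2,21,61.6,85.3)"
```

```text
t 40.83 now [ 598.  -159.8  123.8] yaw 85.4 rp [-180.   -0.] F [ 0.2  0.6 -1.6] open 0.781
turn units 0.007 shift(now axes) [-0.004  0.046  2.075] shift(after turn) [-0.004  0.046  2.075] dist 62
```

Call:
{"name": "carry_out", "arguments": {"rows": "0.6 0 0.08 0.9 0.01;0.6 0 0 0.7 0;0.6 0 0 0.2 0;0.6 0 0 0.15 0;0.6 0 0 0.05 0;0.6 0 0 0 0;0.6 0 0 0 0"}}

```text
clock: 41.7
eef_pos: [600.7, -160.8, 64.5]
tcp_rot: [3.141, 0.0, 1.488]
contact_force: [0.9, -0.5, -1.8]
opening: 0.781
```

```bash
python3 -c "
from h import *
tplan(-1,21,61.6,85.3)"
```

```text
t 41.70 now [ 600.7 -160.8   64.5] yaw 85.2 rp [180.   0.] F [ 0.9 -0.5 -1.8] open 0.781
turn units -0.009 shift(now axes) [ 0.022 -0.015  0.095] shift(after turn) [ 0.022 -0.015  0.095] dist 3
```

Call:
{"name": "carry_out", "arguments": {"rows": "0.6 0 0 0.09 0;0.6 0 0 0 0;0.6 -0.03 0 0 0;0.6 0 0 0 0"}}

```text
clock: 42.2
eef_pos: [600.4, -161.6, 61.2]
tcp_rot: [-3.141, -0.0, 1.488]
contact_force: [0.9, 0.2, -1.4]
opening: 0.783
```

Call:
{"name": "carry_out", "arguments": {"rows": "0.6 -0.03 0 0 0;0.6 0 0 0 0"}}

```text
clock: 42.45
eef_pos: [600.2, -162.5, 61.2]
tcp_rot: [-3.141, -0.0, 1.488]
contact_force: [-0.3, 0.6, -1.9]
opening: 0.788
```

Call:
{"name": "carry_out", "arguments": {"rows": "0.6 -0.03 0 0 0;0.6 0 0 0 0"}}

```text
clock: 42.7
eef_pos: [600.2, -163.4, 61.3]
tcp_rot: [-3.142, -0.0, 1.488]
contact_force: [-0.0, -0.1, -1.0]
opening: 0.783
```

Call:
{"name": "carry_out", "arguments": {"rows": "0.6 -0.02 0 0 0;0.6 0 0 0 0"}}

```text
clock: 42.95
eef_pos: [600.2, -164.0, 61.3]
tcp_rot: [3.142, 0.0, 1.487]
contact_force: [-0.0, -0.2, -2.3]
opening: 0.78
```

```bash
python3 -c "
from h import *
s=r.grab_frame('scene');crop(s,210,210,290,280,9,'s11',10)
"
```

```text
(no output)
```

View pics/s11.png

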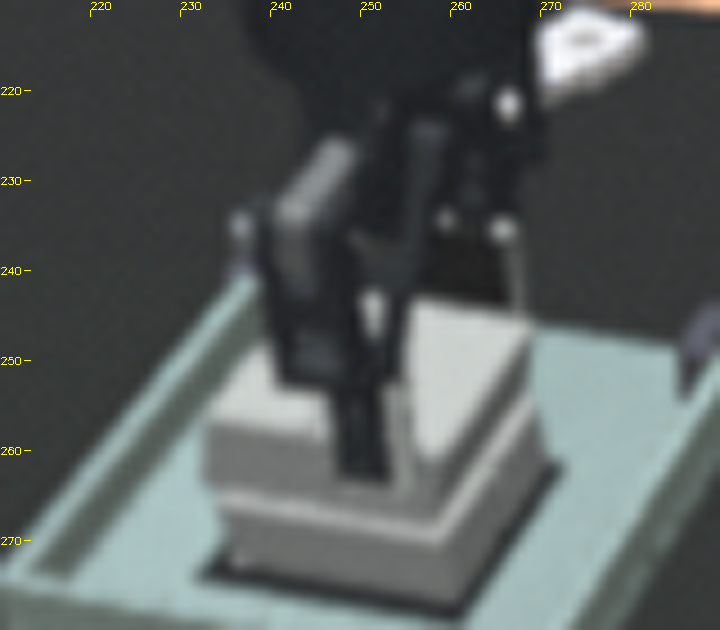

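Call:
{"name": "carry_out", "arguments": {"rows": "0.6 0 0 0.02 0;0.6 0 0 0 0;1 0 0 0 0;1 0 0 0 0;1 0 0 0 0;1 0 0 -0.4 0;1 0 0 -1 0;1 0 0 -1 0;1 0 0 -0.5 0;1 0 0 0 0"}}

```text
clock: 44.25
eef_pos: [600.9, -164.1, 148.9]
tcp_rot: [3.139, 0.0, 1.488]
contact_force: [-0.4, 0.7, 0.2]
opening: 1.002
```

```bash
python3 -c "
from h import *
plan(450.4,111.9,110,65.1)
"
```

```text
t 44.25 now [ 600.9 -164.1  148.9] yaw 85.2 rp [179.9   0. ] F [-0.4  0.7  0.2] open 1.002
turn units 2.517 shift(now axes) [ 8.752 -5.763  1.297] shift(after turn) [ 6.234 -8.424  1.297] dist 317
```

Call:
{"name": "carry_out", "arguments": {"rows": "1 0 0 0 1;1 0 0 0 1;1 0 0 0 0.52;1 0.69 -0.93 0 0;1 0.69 -0.93 0 0;1 0.69 -0.93 0 0;1 0.69 -0.93 0 0;1 0.69 -0.93 0 0;1 0.69 -0.93 0 0;1 0.69 -0.93 0 0;1 0.69 -0.93 0 0;1 0.69 -0.93 0 0"}}

```text
clock: 45.75
eef_pos: [449.7, 111.5, 146.7]
tcp_rot: [-3.14, 0.001, 1.136]
contact_force: [1.0, -0.0, 0.5]
opening: 1.0
```

Call:
{"name": "carry_out", "arguments": {"rows": "1 0 0 0.9 0;1 0 0 0.8 0;1 0 0 0 0"}}

```text
clock: 46.12
eef_pos: [449.0, 110.4, 94.6]
tcp_rot: [-3.138, 0.003, 1.136]
contact_force: [-1.2, 0.2, -0.0]
opening: 1.002
```

```bash
python3 -c "
from h import *
plan(450.4,111.9,29,65.1)
t=r.grab_frame('top');cv2.imwrite('pics/t12full.png',t);crop(t,270,180,450,300,4,'t12')
s=r.grab_frame('scene');crop(s,180,190,340,300,5,'s12')
for thr in(130,145,160,170):
  for o in rects(t,thr,58,(374,208,414,252)): print(thr,*o)
for o in rects(t,130,26,(260,265,300,305)): print(*o)
"
```

```text
t 46.12 now [449.  110.4  94.6] yaw 65.1 rp [-179.8    0.2] F [-1.2  0.2 -0. ] open 1.002
turn units -0.002 shift(now axes) [0.065 0.022 2.188] shift(after turn) [0.065 0.022 2.188] dist 66
130 [393.5 229.5] 587.9 -174.8 113.1 99.4 -0.9
145 [393.5 229.5] 587.9 -174.8 113.1 99.4 -0.9
160 [400.7 227.3] 589.4 -183.8 111.1 79.7 -1.9
170 [395.8 225.1] 598.9 -180.3 69.2 68.1 85.7
[278.6 282.5] 452.4 115.5 99.4 91.9 0.3
```

View pics/t12.png

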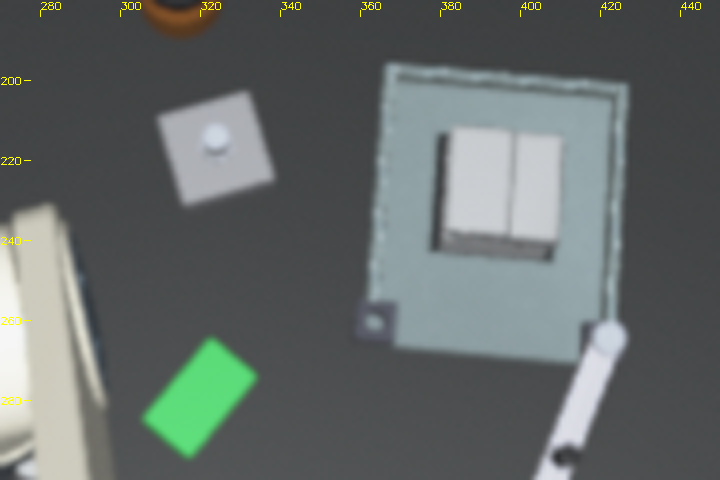

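View pics/s12.png

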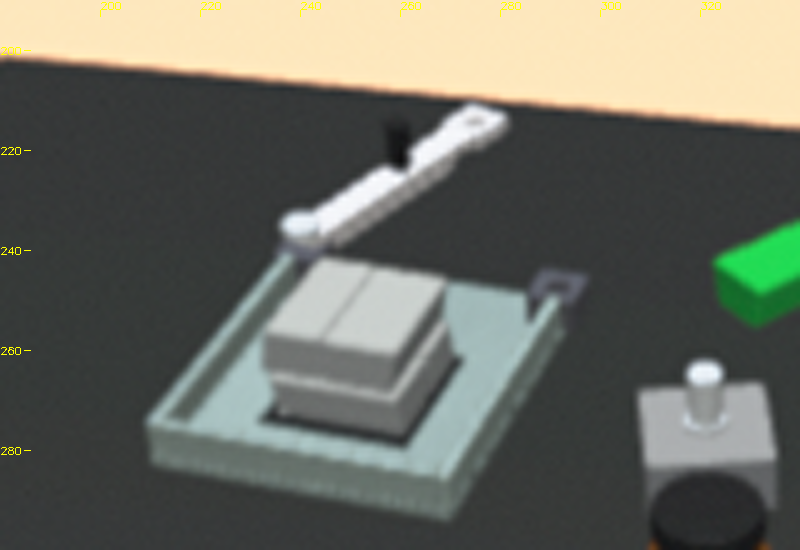

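Call:
{"name": "carry_out", "arguments": {"rows": "1 0.05 0.02 1 0;1 0 0 0.9 0;1 0 0 0.2 0;1 0 0 0.05 0;1 0 0 0 0;1 0 0 0 0"}}

```text
clock: 46.98
eef_pos: [452.8, 112.0, 33.0]
tcp_rot: [3.14, -0.001, 1.136]
contact_force: [-0.5, 0.3, 0.5]
opening: 0.998
```

```bash
python3 -c "
from h import *
plan(450.4,111.9,29,65.1)
"
```

```text
t 46.98 now [452.8 112.   33. ] yaw 65.1 rp [ 1.799e+02 -1.000e-01] F [-0.5  0.3  0.5] open 0.998
turn units -0.004 shift(now axes) [-0.037 -0.07   0.133] shift(after turn) [-0.037 -0.07   0.133] dist 5
```

Call:
{"name": "carry_out", "arguments": {"rows": "1 -0.03 -0.06 0.13 0;1 0 0 0 0;0.6 0 0 0 0;0.6 0 0 0 0;0.6 0 0 0 0;0.6 0 0 0 0;0.6 0 0 0 0"}}

```text
clock: 47.85
eef_pos: [450.2, 111.8, 28.5]
tcp_rot: [3.142, 0.0, 1.136]
contact_force: [-0.8, 0.1, 5.8]
opening: 0.785
```

Call:
{"name": "carry_out", "arguments": {"rows": "0.6 0 0 -0.3 0;0.6 0 0 -1 0;0.6 0 0 -1 0;0.6 0 0 -1 1;0.6 0 0 -1 1;0.6 0 0 0 1;0.6 0 0 0 1;0.6 0 0 0 1;0.6 0 0 0 1;0.6 0 0 0 1;0.6 0 0 0 1;0.6 0 0 0 0.73"}}

```text
clock: 49.35
eef_pos: [450.0, 111.8, 157.6]
tcp_rot: [-3.142, 0.0, -0.087]
contact_force: [0.2, 0.3, -1.3]
opening: 0.785
```

```bash
python3 -c "
from h import *
tplan(-0.8,0.7,140)
"
```

```text
t 49.35 now [450.  111.8 157.6] yaw -5.0 rp [-180.    0.] F [ 0.2  0.3 -1.3] open 0.785
turn units -0.037 shift(now axes) [5.792 9.268 0.587] shift(after turn) [5.744 9.298 0.587] dist 328
```

Call:
{"name": "carry_out", "arguments": {"rows": "0.6 0.58 0.93 0 -0.03;0.6 0.58 0.93 0 0;0.6 0.58 0.93 0 0;0.6 0.58 0.93 0 0;0.6 0.58 0.93 0 0;0.6 0.58 0.93 0 0;0.6 0.58 0.93 0 0;0.6 0.58 0.93 0 0;0.6 0.58 0.93 0 0;0.6 0.56 0.93 0 0;0.6 0 0 0.4 0;0.6 0 0 0 0"}}

```text
clock: 50.85
eef_pos: [599.4, -179.3, 144.0]
tcp_rot: [-3.141, 0.003, -0.079]
contact_force: [-1.7, 0.5, -2.1]
opening: 0.784
```

```bash
python3 -c "
from h import *
tplan(-0.8,0.7,86.5)
"
```

```text
t 50.85 now [ 599.4 -179.3  144. ] yaw -4.6 rp [-179.9    0.2] F [-1.7  0.5 -2.1] open 0.784
turn units 0.019 shift(now axes) [-0.014  0.035  1.916] shift(after turn) [-0.014  0.035  1.916] dist 57
```

Call:
{"name": "carry_out", "arguments": {"rows": "0.6 -0.01 0.03 0.9 0;0.6 0 0 0.6 0;0.6 0 0 0.2 0;0.6 0 0 0.1 0;0.6 0 0 0 0;0.6 0 0 0 0"}}

```text
clock: 51.6
eef_pos: [600.9, -181.0, 91.9]
tcp_rot: [3.141, -0.001, -0.079]
contact_force: [-0.2, 0.0, -0.8]
opening: 0.783
```

```bash
python3 -c "
from h import *
tplan(-0.8,0.7,86.5)
"
```

```text
t 51.60 now [ 600.9 -181.    91.9] yaw -4.5 rp [ 1.8e+02 -1.0e-01] F [-0.2  0.  -0.8] open 0.783
turn units 0.021 shift(now axes) [-0.07  -0.017  0.181] shift(after turn) [-0.07  -0.016  0.181] dist 6
```

Call:
{"name": "carry_out", "arguments": {"rows": "0.6 -0.06 -0.01 0.12 0;0.6 0 0 0.05 0;0.6 0 0 0.02 0;0.6 0 0 0 0;0.6 0 0 0 0"}}

```text
clock: 52.22
eef_pos: [598.5, -180.4, 86.6]
tcp_rot: [-3.142, 0.0, -0.079]
contact_force: [-4.4, 1.4, 9.8]
opening: 0.784
```

Call:
{"name": "carry_out", "arguments": {"rows": "1 0 0 0 0;1 0 0 0 0;1 0 0 0 0;1 0 0 -0.4 0;1 0 0 -1 0;1 0 0 -1 0;1 0 0 -0.4 0;1 0 0 0 0"}}

```text
clock: 53.22
eef_pos: [599.2, -180.6, 170.4]
tcp_rot: [3.141, -0.002, -0.079]
contact_force: [0.1, 0.5, -0.2]
opening: 1.001
```

```bash
python3 -c "
from h import *
plan(431,-214,140,65)
s=r.grab_frame('scene');crop(s,180,190,340,300,5,'s13')
"
```

```text
t 53.23 now [ 599.2 -180.6  170.4] yaw -4.5 rp [ 1.8e+02 -1.0e-01] F [ 0.1  0.5 -0.2] open 1.001
turn units -8.691 shift(now axes) [-5.5    1.553  1.015] shift(after turn) [-3.378 -4.609  1.015] dist 174
```

View pics/s13.png

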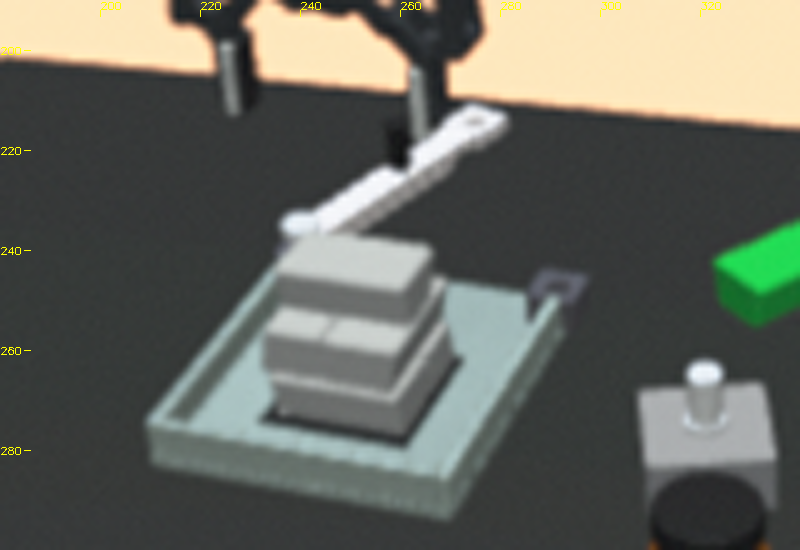

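Call:
{"name": "carry_out", "arguments": {"rows": "0.5 -0.9 0 0 -1;0.5 -0.9 0 0 -1;0.5 -0.9 0 0 -1;0.5 -0.9 0 0 -1;0.5 -0.9 0 0 -1;0.5 0 0 0 0;0.5 0 0 0 0"}}

```text
clock: 54.15
eef_pos: [469.4, -206.7, 169.1]
tcp_rot: [-3.141, -0.0, 0.616]
contact_force: [1.0, -0.0, -0.0]
opening: 0.501
```

```bash
python3 -c "
from h import *
plan(430.3,-214,110,35.5)
"
```

```text
t 54.15 now [ 469.4 -206.7  169.1] yaw 35.3 rp [-180.   -0.] F [ 1. -0. -0.] open 0.501
turn units -0.025 shift(now axes) [-1.205 -0.554  1.97 ] shift(after turn) [-1.203 -0.558  1.97 ] dist 71
```

Call:
{"name": "carry_out", "arguments": {"rows": "0.5 -0.6 -0.28 0.5 0;0.5 -0.6 -0.28 0.5 0;0.5 0 0 0.8 0;0.5 0 0 0 0;0.5 0 0 0 0"}}

```text
clock: 54.78
eef_pos: [430.9, -213.9, 116.0]
tcp_rot: [3.141, -0.0, 0.619]
contact_force: [-0.6, 0.2, 0.7]
opening: 0.497
```

```bash
python3 -c "
from h import *
plan(430.3,-214,60,35.5)
s=r.grab_frame('scene');crop(s,200,140,320,260,5,'s14')
t=r.grab_frame('top');crop(t,340,180,450,340,4,'t14')
"
```

```text
t 54.77 now [ 430.9 -213.9  116. ] yaw 35.5 rp [180.  -0.] F [-0.6  0.2  0.7] open 0.497
turn units -0.005 shift(now axes) [-0.017 -0.01   1.865] shift(after turn) [-0.017 -0.01   1.865] dist 56
```

View pics/s14.png

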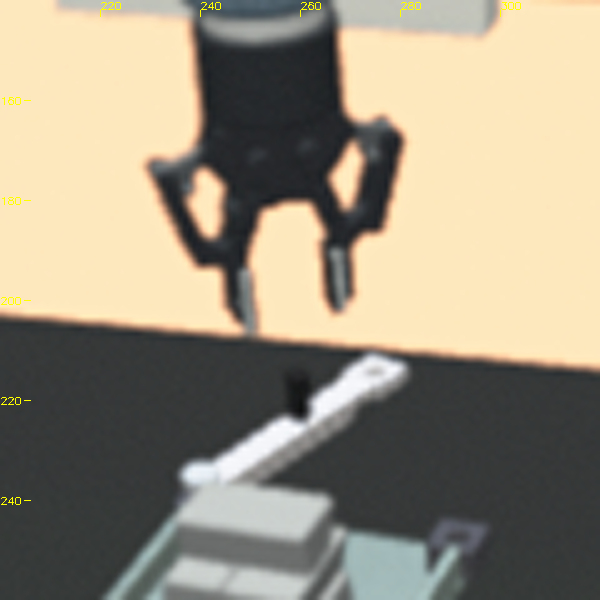

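View pics/t14.png

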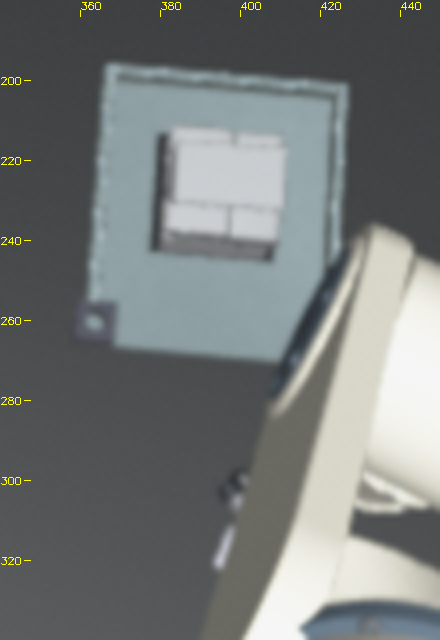

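Call:
{"name": "carry_out", "arguments": {"rows": "0.5 -0.02 -0.01 0.8 0;0.5 0 0 0.8 0;0.5 0 0 0.2 0;0.5 0 0 0 0;0.1 0 0 0 0;0.1 0 0 0 0;0.1 0 0 0 0;0.1 0 0 0 0;0.1 0 0 0 0;0.1 0 0 0 0", "newtons": 25}}

```text
clock: 56.12
eef_pos: [430.1, -214.5, 62.5]
tcp_rot: [3.14, -0.001, 0.619]
contact_force: [1.0, 0.5, 7.1]
opening: 0.145
```

```bash
python3 -c "
from h import *
plan(430.3,-214,60,35.5)
s=r.grab_frame('scene');crop(s,200,140,320,260,5,'s15')
p=r.sense()['eef_pos'][:2]; h=tray(-90,-72); d=p-h; print('radius',np.hypot(*d),'ang from tray y',np.degrees(np.arctan2(d[1],d[0]))-85.3)
"
```

```text
t 56.12 now [ 430.1 -214.5   62.5] yaw 35.5 rp [ 1.799e+02 -1.000e-01] F [1.  0.5 7.1] open 0.145
turn units -0.003 shift(now axes) [ 0.014 -0.01   0.082] shift(after turn) [ 0.014 -0.01   0.082] dist 3
radius 80.12482989114751 ang from tray y 71.94392196246814
```

View pics/s15.png

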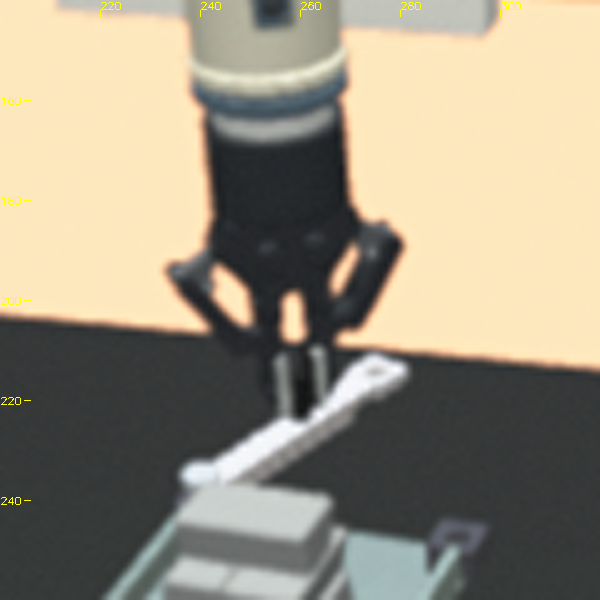

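Call:
{"name": "carry_out", "arguments": {"rows": "0.1 0.329 -0.173 -0.05 1;0.1 0.329 -0.173 0 1;0.1 0.329 -0.173 0 1;0.1 0.329 -0.173 0 1;0.1 0 0 0 0"}}

```text
clock: 56.8
eef_pos: [458.2, -180.1, 62.7]
tcp_rot: [3.14, -0.002, 0.06]
contact_force: [5.0, -4.8, -13.0]
opening: 0.15
```

```bash
cat >> h.py <<'E'
def gate():
    p=r.sense()['eef_pos'][:2]; h=tray(-90,-72); d=p-h; print('radius %.1f'%np.hypot(*d),'ang %.2f'%(np.degrees(np.arctan2(d[1],d[0]))-90-np.degrees(TA)))
E
python3 -c "
from h import *
q=tray(-90,8);plan(q[0],q[1],62,-36.4);gate()"
```

```text
t 56.80 now [ 458.2 -180.1   62.7] yaw 3.4 rp [ 1.799e+02 -1.000e-01] F [  5.   -4.8 -13. ] open 0.150
turn units 4.977 shift(now axes) [ 1.771 -0.373  0.024] shift(after turn) [ 1.121 -1.421  0.024] dist 54
radius 79.8 ang 39.71
```

Call:
{"name": "carry_out", "arguments": {"rows": "0.1 0.329 -0.173 0.04 1;0.1 0.329 -0.173 0 1;0.1 0.329 -0.173 0 1;0.1 0.329 -0.173 0 1;0.1 0 0 0 0;0.1 0 0 0 0"}}

```text
clock: 57.55
eef_pos: [499.5, -166.1, 62.5]
tcp_rot: [3.141, -0.003, -0.495]
contact_force: [2.1, -5.6, 2.7]
opening: 0.15
```

```bash
python3 -c "
from h import *
q=tray(-90,8);plan(q[0],q[1],62,-36.4);gate()
t=r.grab_frame('top');crop(t,340,180,450,290,6,'t16')
s=r.grab_frame('scene');crop(s,210,200,320,290,7,'s16')"
```

```text
t 57.55 now [ 499.5 -166.1   62.5] yaw -28.4 rp [180.   -0.2] F [ 2.1 -5.6  2.7] open 0.150
turn units 1.004 shift(now axes) [ 0.32  -0.186  0.018] shift(after turn) [ 0.291 -0.229  0.018] dist 11
radius 79.5 ang 7.98
```

View pics/t16.png

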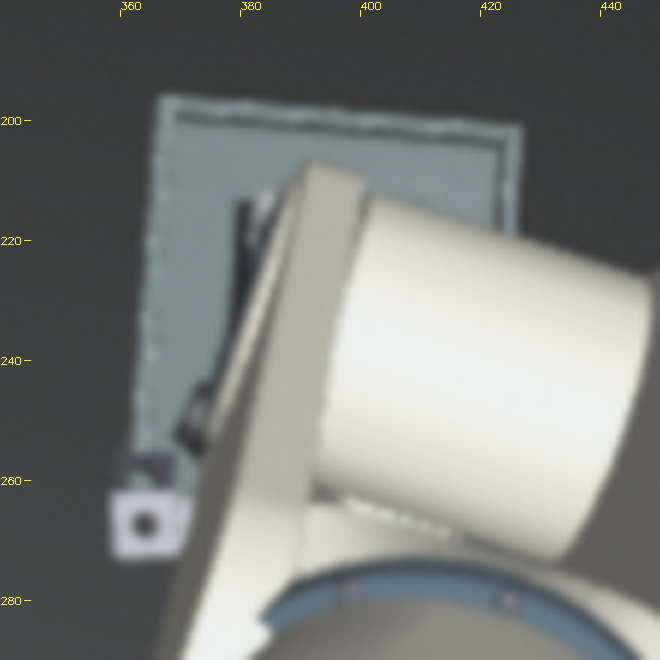

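View pics/s16.png

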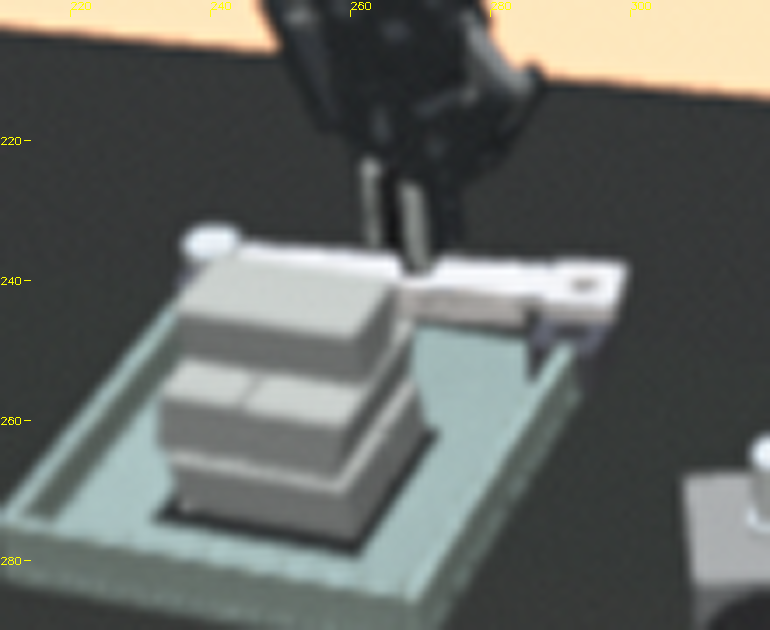

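```bash
python3 -c "
from h import *
q=tray(-90,72)
print(w2px('top',[[*q,24],[*q,32.5]]), w2px('scene',[[*q,24],[*q,32.5]]))
e=[tray(-90+a,72+b) for a,b in((-13,-13),(-13,13),(13,13),(13,-13))]
print(w2px('top',[[*x,24] for x in e]))
t=cv2.imread('pics/t12full.png'); crop(t,350,245,380,275,20,'lug',5)
print(px2w('top',363.5,267.5,32.5), tray(-90,72))
"
```

```text
[[363.60856062 259.75511084]
 [363.86529526 259.30637196]] [[291.58892152 247.41587668]
 [291.43124656 244.67411813]]
[[368.38802903 265.28646955]
 [358.11584295 264.39172209]
 [358.85617763 254.25465921]
 [369.08287475 255.13535717]]
[ 495.09944019 -100.79850829   32.5       ] [ 515.80220781 -101.96764237]
```

View pics/lug.png

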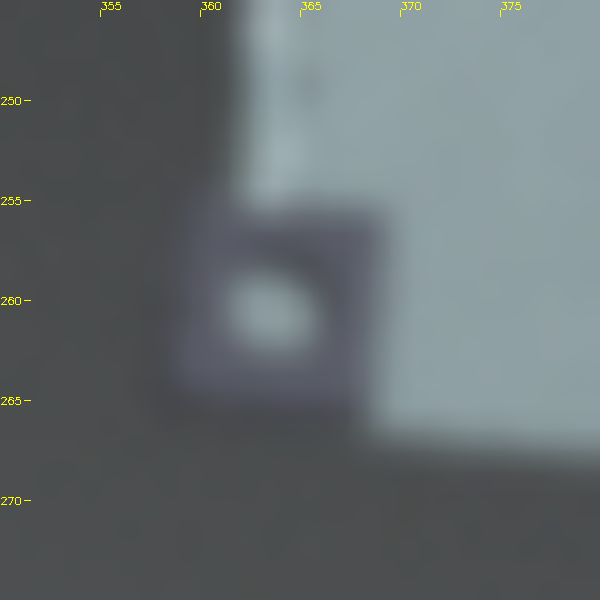

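Call:
{"name": "carry_out", "arguments": {"rows": "0.1 0.17 -0.09 0 0.5;0.1 0.165 -0.086 0 0.5;0.1 0 0 0 0;0.1 0 0 0 0"}}

```text
clock: 58.15
eef_pos: [510.4, -166.3, 62.5]
tcp_rot: [-3.141, -0.002, -0.634]
contact_force: [1.3, -4.6, 5.3]
opening: 0.142
```

```bash
python3 -c "
from h import *
q=tray(-90,8);plan(q[0],q[1],62,-36.4);gate()
t=r.grab_frame('top');crop(t,350,245,380,275,20,'t17',5)
s=r.grab_frame('scene');crop(s,270,225,310,265,15,'s17',5)"
```

```text
t 58.15 now [ 510.4 -166.3   62.5] yaw -36.3 rp [-1.8e+02 -1.0e-01] F [ 1.3 -4.6  5.3] open 0.142
turn units 0.009 shift(now axes) [-0.005 -0.018  0.016] shift(after turn) [-0.005 -0.018  0.016] dist 1
radius 79.5 ang 0.11
```

View pics/t17.png

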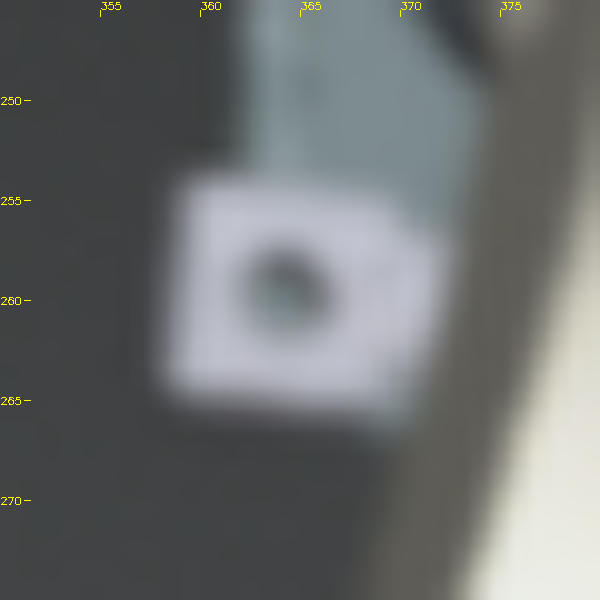

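View pics/s17.png

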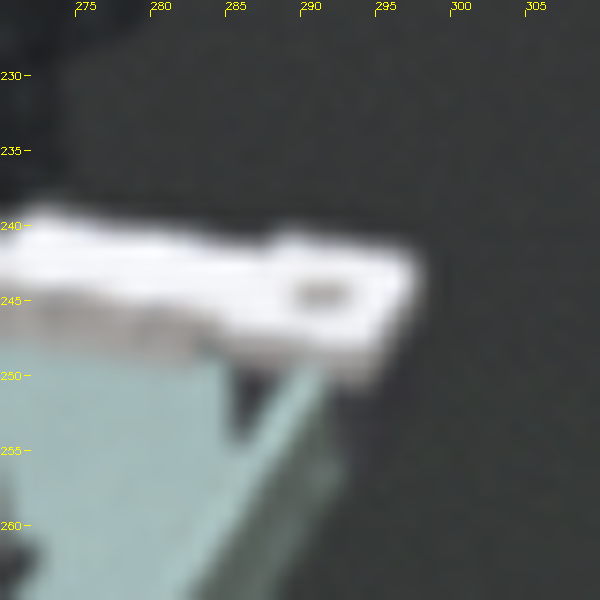

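Call:
{"name": "carry_out", "arguments": {"rows": "0.3 0 0 0 0;0.4 0 0 0 0;0.5 0 0 0 0;0.5 0 0 0 0;0.5 0 0 -0.3 0;0.5 0 0 -1 0;0.5 0 0 -1 0;0.5 0 0 -1 0;0.5 0 0 0 0"}}

```text
clock: 59.38
eef_pos: [511.4, -166.3, 163.7]
tcp_rot: [-3.14, -0.005, -0.637]
contact_force: [-0.5, 0.7, 0.2]
opening: 0.496
```

```bash
python3 -c "
from h import *
t=r.grab_frame('top');crop(t,350,245,380,275,20,'t18',5);crop(t,290,180,340,240,9,'t18b',10)
s=r.grab_frame('scene');crop(s,300,250,345,310,9,'s18',10); print(r.sense()['eef_pos'])"
```

```text
[ 509.76990325 -165.79121523  161.09810846]
```

View pics/t18.png

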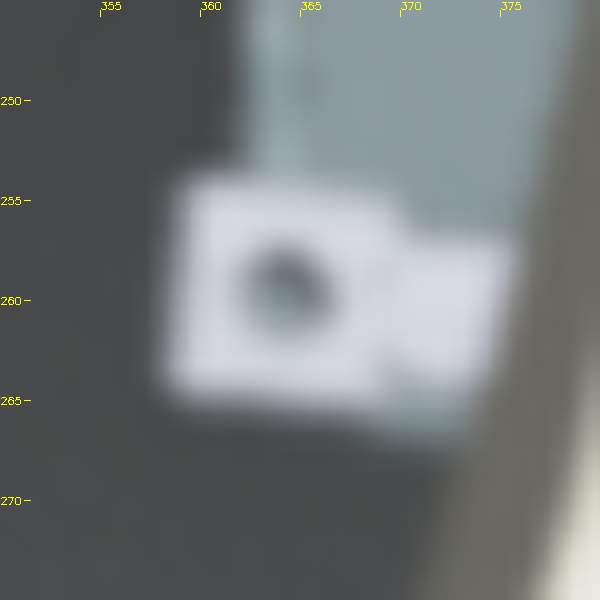

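View pics/t18b.png

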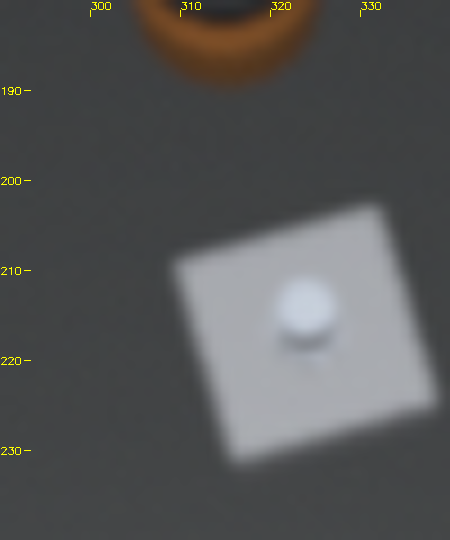

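View pics/s18.png

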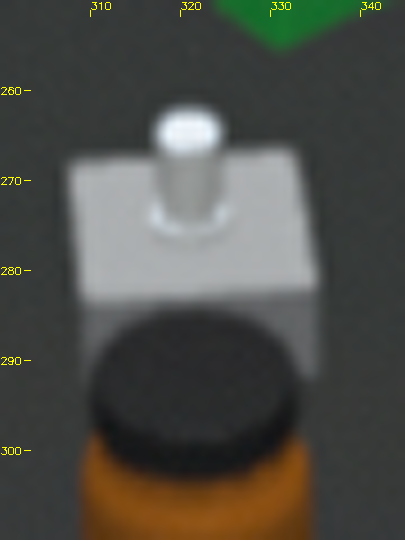

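```bash
python3 -c "
from h import *
print('pin top',px2w('top',323.6,213.7,60),'scene',px2w('scene',320.4,264.3,60))
c=[px2w('top',u/9+290-.44,v/9+180-.44,30) for u,v in((178,262),(377,205),(437,405),(233,463))]
print(np.mean(c,0),np.degrees(np.arctan2(*(c[0]-c[3])[[1,0]])))
print('jar',px2w('top',314.5,172.5,70), px2w('scene',321.5,293.5,70))
q=px2w('top',323.6,213.7,60);plan(q[0],q[1],150,-4.7)
"
```

```text
pin top [ 6.26969722e+02 -2.26359767e-01  6.00000000e+01] scene [624.15910412  -1.96650973  60.        ]
[6.26513675e+02 1.44650659e-01 3.00000000e+01] 15.53439076924248
jar [731.83442546  23.346948    70.        ] [741.06084336  25.52179728  70.        ]
t 59.48 now [ 509.8 -165.8  161.1] yaw -36.5 rp [-180.   -0.] F [-0.6 -0.1  0.4] open 0.499
turn units -3.978 shift(now axes) [-0.145 -6.76   0.37 ] shift(after turn) [ 3.441 -5.82   0.37 ] dist 203
```

Call:
{"name": "carry_out", "arguments": {"rows": "0.5 0 0 0 -1;0.5 0 0 0 -1;0.5 0 0 0 -1;0.5 0 0 0 -0.98;0.5 0.5 -0.83 0 0;0.5 0.5 -0.83 0 0;0.5 0.5 -0.83 0 0;0.5 0.5 -0.83 0 0;0.5 0.5 -0.83 0 0;0.5 0.5 -0.83 0 0;0.5 0.44 -0.83 0 0;0.5 0 0 0 0"}}

```text
clock: 60.98
eef_pos: [627.0, 0.9, 159.4]
tcp_rot: [-3.142, 0.002, -0.08]
contact_force: [-0.4, 0.1, 0.4]
opening: 0.501
```

Call:
{"name": "carry_out", "arguments": {"rows": "0.5 0 0 0.8 0;0.5 0 0 0.8 0;0.5 0 0 0 0;0.5 0 0 0 0"}}

```text
clock: 61.48
eef_pos: [626.8, -1.0, 113.1]
tcp_rot: [3.141, 0.0, -0.082]
contact_force: [0.2, -0.3, 0.3]
opening: 0.5
```

```bash
python3 -c "
from h import *
plan(626.6,-0.1,59,-4.7)
s=r.grab_frame('scene');crop(s,280,200,360,310,7,'s19',10)
"
```

```text
t 61.48 now [626.8  -1.  113.1] yaw -4.7 rp [180.   0.] F [ 0.2 -0.3  0.3] open 0.500
turn units -0.001 shift(now axes) [-0.008 -0.029  1.804] shift(after turn) [-0.008 -0.029  1.804] dist 54
```

View pics/s19.png

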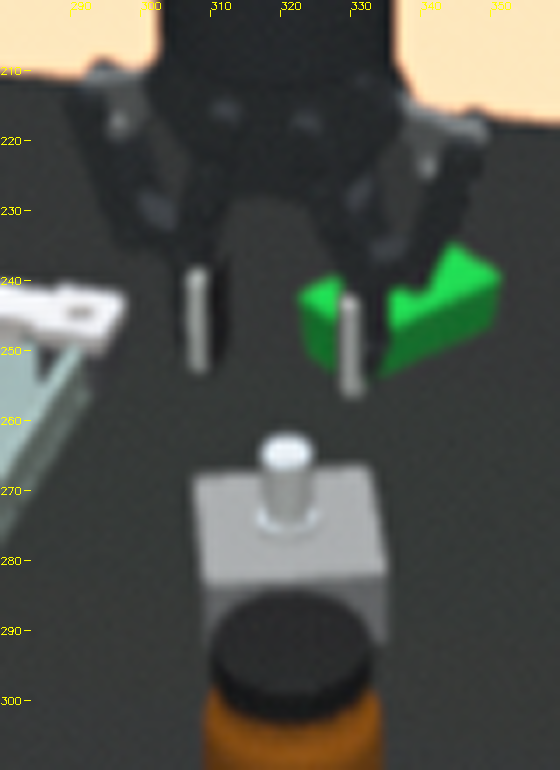

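Call:
{"name": "carry_out", "arguments": {"rows": "0.5 0 -0.02 0.8 0;0.5 0 0 0.7 0;0.5 0 0 0.2 0;0.5 0 0 0.08 0;0.5 0 0 0 0;0.5 0 0 0 0"}}

```text
clock: 62.28
eef_pos: [627.4, 0.1, 60.1]
tcp_rot: [-3.142, -0.001, -0.082]
contact_force: [-0.4, 0.1, -0.4]
opening: 0.502
```

```bash
python3 -c "
from h import *
plan(626.6,-0.1,59.5,-4.7)
"
```

```text
t 62.27 now [6.274e+02 1.000e-01 6.010e+01] yaw -4.7 rp [-1.8e+02 -1.0e-01] F [-0.4  0.1 -0.4] open 0.502
turn units 0.002 shift(now axes) [-0.027  0.008  0.02 ] shift(after turn) [-0.027  0.008  0.02 ] dist 1
```

Call:
{"name": "carry_out", "arguments": {"rows": "0.5 -0.02 0 0 0;0.1 0 0 0 0;0.1 0 0 0 0;0.1 0 0 0 0;0.1 0 0 0 0;0.1 0 0 0 0;0.1 0 0 0 0", "newtons": 50}}

```text
clock: 63.15
eef_pos: [626.5, 0.2, 59.8]
tcp_rot: [-3.142, -0.0, -0.082]
contact_force: [-1.3, 0.3, 4.5]
opening: 0.164
```

```bash
python3 -c "
from h import *
plan(626.6,-0.1,59.5,-4.7)
"
```

```text
t 63.15 now [6.265e+02 2.000e-01 5.980e+01] yaw -4.7 rp [-180.   -0.] F [-1.3  0.3  4.5] open 0.164
turn units 0.001 shift(now axes) [0.005 0.008 0.01 ] shift(after turn) [0.005 0.008 0.01 ] dist 0
```

Call:
{"name": "carry_out", "arguments": {"rows": "0.1 0 0 -0.2 0;0.1 0 0 -0.4 0;0.1 0 0 -0.6 0;0.1 0 0 -1 0;0.1 0 0 -0.6 0;0.1 0 0 0 0"}}

```text
clock: 63.9
eef_pos: [627.5, 0.1, 145.5]
tcp_rot: [-3.141, -0.003, -0.082]
contact_force: [0.3, 0.0, -1.7]
opening: 0.166
```

```bash
python3 -c "
from h import *
tplan(-90,72,100)
s=r.grab_frame('scene');crop(s,280,180,360,300,6,'s20',10)
"
```

```text
t 63.90 now [6.275e+02 1.000e-01 1.455e+02] yaw -4.7 rp [-180.    -0.2] F [ 0.3  0.  -1.7] open 0.166
turn units 0.002 shift(now axes) [-3.433  3.695  1.516] shift(after turn) [-3.432  3.696  1.516] dist 158
```

View pics/s20.png

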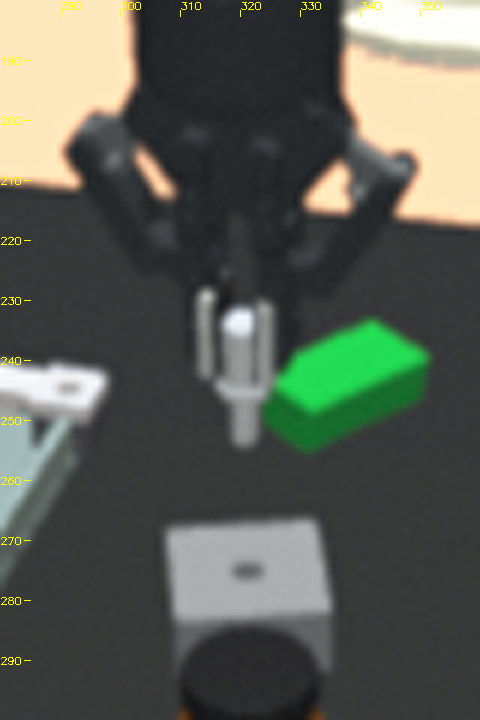

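Call:
{"name": "carry_out", "arguments": {"rows": "0.1 -0.85 0.92 0 0;0.1 -0.86 0.93 0 0;0.1 -0.86 0.92 0 0;0.1 -0.86 0.92 0 0;0.1 0 0 0.5 0;0.1 0 0 0.5 0;0.1 0 0 0 0;0.1 0 0 0 0"}}

```text
clock: 64.95
eef_pos: [515.2, -101.3, 113.1]
tcp_rot: [-3.141, 0.001, -0.081]
contact_force: [0.4, -0.1, 0.1]
opening: 0.168
```

```bash
python3 -c "
from h import *
print(px2w('top',363.8,259.2,32.5))
tplan(-90,72,95)
s=r.grab_frame('scene');crop(s,265,195,315,265,11,'s21',5)
t=r.grab_frame('top');crop(t,340,240,390,280,12,'t21',5)
"
```

```text
[ 516.07106701 -101.80688394   32.5       ]
t 64.95 now [ 515.2 -101.3  113.1] yaw -4.6 rp [-180.    0.] F [ 0.4 -0.1  0.1] open 0.168
turn units 0.008 shift(now axes) [0.02  0.022 0.604] shift(after turn) [0.02  0.022 0.604] dist 18
```

View pics/s21.png

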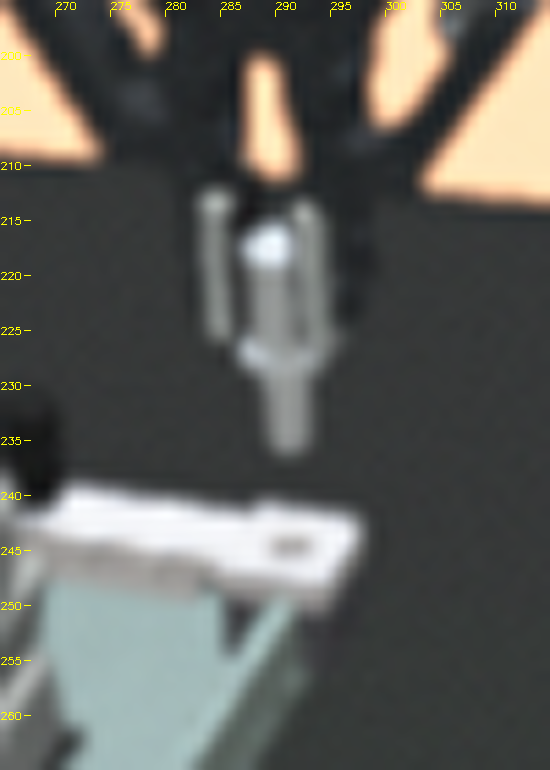

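View pics/t21.png

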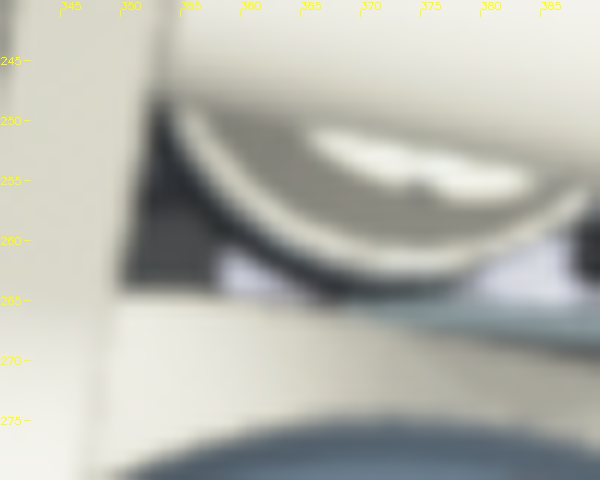

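```bash
python3 -c "
from h import *
for q in (tray(-90,72),np.array([515.2,-101.3])):
  print(w2px('scene',[[*q,32.5],[*q,59.3],[*q,113.3]]).round(2))
print(w2px('scene',[[516.2,-101.3,59.3],[515.2,-100.3,59.3]])-w2px('scene',[515.2,-101.3,59.3]))
"
```

```text
[[291.43 244.67]
 [290.93 235.9 ]
 [289.88 217.57]]
[[291.74 244.57]
 [291.24 235.8 ]
 [290.2  217.47]]
[[-0.10086515  0.20606549]
 [ 0.37887865  0.03862781]]
```

Call:
{"name": "carry_out", "arguments": {"rows": "0.1 0.02 0.015 0.4 0;0.1 0 0 0.3 0;0.1 0 0 0 0;0.1 0 0 0 0"}}

```text
clock: 65.55
eef_pos: [515.3, -102.3, 92.4]
tcp_rot: [-3.142, 0.0, -0.082]
contact_force: [0.3, -0.6, -1.4]
opening: 0.164
```

```bash
python3 -c "
from h import *
tplan(-90,72,86.3)
"
```

```text
t 65.55 now [ 515.3 -102.3   92.4] yaw -4.7 rp [-180.    0.] F [ 0.3 -0.6 -1.4] open 0.164
turn units 0.001 shift(now axes) [ 0.015 -0.013  0.203] shift(after turn) [ 0.015 -0.013  0.203] dist 6
```

Call:
{"name": "carry_out", "arguments": {"rows": "0.1 0.015 -0.01 0.1 0;0.1 0 0 0.1 0;0.1 0 0 0.05 0;0.1 0 0 0.05 0;0.1 0 0 0 0"}}

```text
clock: 66.18
eef_pos: [515.7, -102.0, 83.4]
tcp_rot: [-3.142, 0.0, -0.082]
contact_force: [0.0, 0.3, -0.5]
opening: 0.17
```

```bash
python3 -c "
from h import *
tplan(-90,72,62.3)
s=r.grab_frame('scene');crop(s,265,195,315,265,11,'s22',5)
"
```

```text
t 66.17 now [ 515.7 -102.    83.4] yaw -4.7 rp [-180.    0.] F [ 0.   0.3 -0.5] open 0.170
turn units 0.002 shift(now axes) [ 0.002 -0.002  0.703] shift(after turn) [ 0.002 -0.002  0.703] dist 21
```

View pics/s22.png

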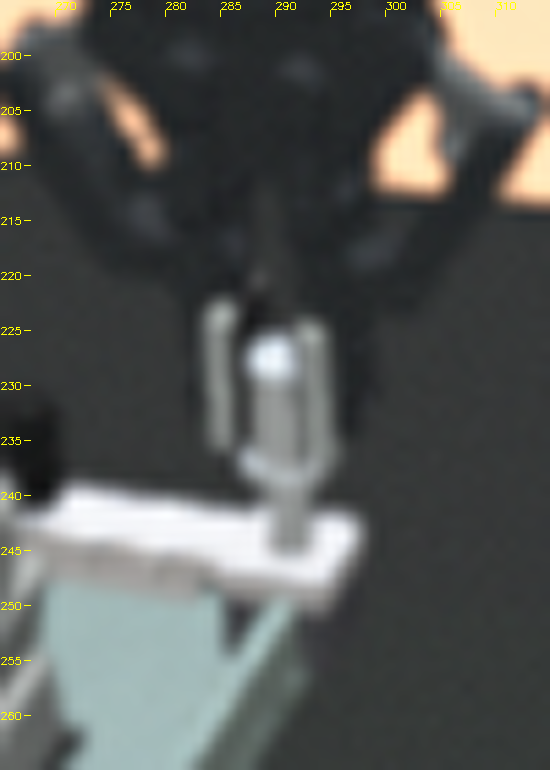

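Call:
{"name": "carry_out", "arguments": {"rows": "0.1 0 0 0.08 0;0.1 0 0 0.08 0;0.1 0 0 0.08 0;0.1 0 0 0 0"}}

```text
clock: 66.72
eef_pos: [515.7, -102.0, 76.0]
tcp_rot: [-3.142, 0.0, -0.082]
contact_force: [-0.5, 0.0, -0.1]
opening: 0.163
```

Call:
{"name": "carry_out", "arguments": {"rows": "0.1 0 0 0.08 0;0.1 0 0 0.08 0;0.1 0 0 0.08 0;0.1 0 0 0 0"}}

```text
clock: 67.22
eef_pos: [515.7, -102.0, 68.9]
tcp_rot: [-3.142, 0.0, -0.082]
contact_force: [-0.2, 0.7, -0.5]
opening: 0.166
```

Call:
{"name": "carry_out", "arguments": {"rows": "0.1 0 0 0.08 0;0.1 0 0 0.07 0;0.1 0 0 0.04 0;0.1 0 0 0 0"}}

```text
clock: 67.72
eef_pos: [515.7, -102.0, 63.3]
tcp_rot: [-3.142, 0.0, -0.082]
contact_force: [0.4, -0.1, -0.9]
opening: 0.164
```

Call:
{"name": "carry_out", "arguments": {"rows": "0.1 0 0 0.04 0;0.1 0 0 0 0;0.1 0 0 0 0"}}

```text
clock: 68.1
eef_pos: [515.9, -102.1, 62.2]
tcp_rot: [-3.142, -0.0, -0.082]
contact_force: [0.2, 0.4, 1.6]
opening: 0.169
```

Seated (force reversing). Press slightly, then release and inspect.

Call:
{"name": "carry_out", "arguments": {"rows": "0.1 0 0 0.03 0;0.1 0 0 0 0;0.1 0 0 0 0"}}

```text
clock: 68.47
eef_pos: [516.7, -102.1, 62.1]
tcp_rot: [3.142, -0.002, -0.082]
contact_force: [-0.2, 1.5, 7.7]
opening: 0.166
```

Call:
{"name": "carry_out", "arguments": {"rows": "0.3 0 0 0 0;0.4 0 0 0 0;0.5 0 0 0 0;0.5 0 0 0 0;0.5 0 0 -0.3 0;0.5 0 0 -0.8 0;0.5 0 0 -1 0;0.5 0 0 -1 0;0.5 0 0 -1 0"}}

```text
clock: 69.6
eef_pos: [515.8, -102.0, 185.9]
tcp_rot: [3.142, -0.0, -0.082]
contact_force: [1.0, 0.1, -0.1]
opening: 0.503
```

Call:
{"name": "carry_out", "arguments": {"rows": "0.5 0 -1 0 0;0.5 0 -1 0 0;0.5 0 -1 0 0;0.5 0 -1 0 0;0.5 0 -1 0 0;0.5 0 -1 0 0;0.5 0 -1 0 0;0.5 0 -1 0 0;0.5 0 0 0 0"}}

```text
clock: 70.72
eef_pos: [535.6, 138.7, 184.9]
tcp_rot: [-3.141, -0.001, -0.08]
contact_force: [-0.6, -0.1, 1.0]
opening: 0.498
```

```bash
python3 -c "
from h import *
s=r.grab_frame('scene');crop(s,200,205,310,300,7,'s23',10)
t=r.grab_frame('top');crop(t,340,190,440,280,7,'t23',10);cv2.imwrite('pics/t23full.png',t)
print(r.sense()['clock'])
q=tray(-90,72);print(w2px('scene',[[*q,62.5],[*q,70]]),w2px('top',[*q,62.5]))
"
```

```text
70.825
[[290.86640346 234.83327049]
 [290.72313363 232.33244511]] [[364.8023686  257.66858252]]
```

View pics/s23.png

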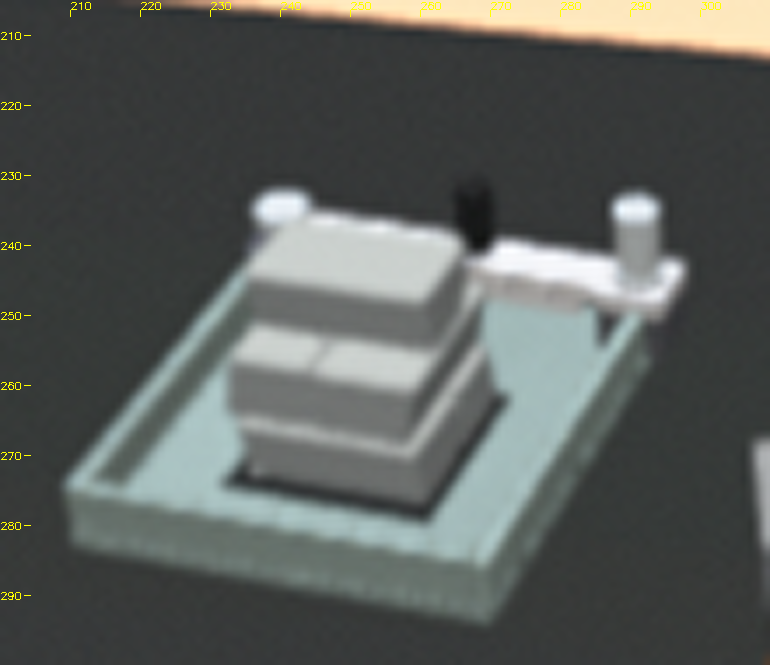

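View pics/t23.png

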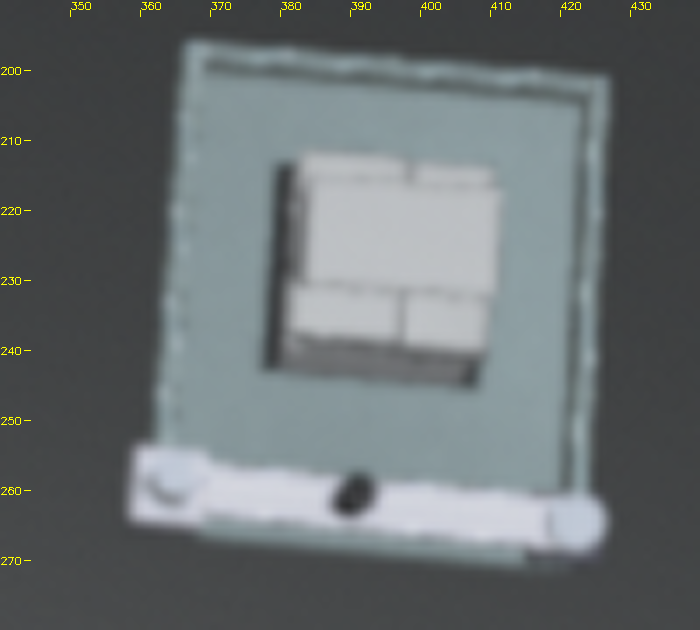

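```bash
python3 -c "
from rig import r
print(r.sign_off())"
```

```text
the job is handed in; nothing more can be done
None
```

I stacked all five cast ingots on the pad, swung the gate shut and pushed the pin through both holes. The job was handed in at about 71 s of the 208 s allowed.

- **Stack:** there were two broad-face-down and three narrow-face-down ingots. The bottom pair lies parallel to the gate, the second pair crosswise, and the odd narrow-face-down one alone on top, crosswise again. From above, the bottom pair's measured centres are about 35 mm apart, and only a thin seam shows between the two ingots of each layer. The bottom pair sits about 2.5 mm nearer the gate than the pad centre.
- **Gate:** its angle read 0.1° from shut at the last check before I let go, and it did not move afterwards. In the top camera its hole matched the expected lug position to about 0.1 pixel. The side camera differed by about 0.6 pixel, roughly 1 mm, within its calibration error.
- **Pin:** the stand had been knocked aside partway through, so I found it again before picking the pin. The pin went in with no noticeable resistance, then pushed back with about 8 N when the collar reached the gate. The head top is where a fully home pin should be, within about half a pixel.

I never gripped or aimed for the jar, screwdriver, cup or coloured look-alikes. I did not measure their positions again at the end.

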